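Build up the polishing head on a bench polisher's bayonet spindle

TASK

Mount the polishing head on the bench polisher's upright spindle: first the aluminium spacer down onto the backing flange, then the polishing wheel with its hub up, then the brass bushing. The spindle is braked with its cross pin at an unknown angle, so feel with the bushing for where the pin goes through its keyway, press it down against the spring until the pin is clear above it, give it a quarter turn and let it come up so that it is latched under the pin. Do not force anything, leave the cup, the compound bar and the brush alone, and let go at the end.

Things in the scene. Friction and masses are not known exactly. Their poses are not given: they have to be found in the camera images.
- polisher: Black bench polisher, fixed; housing 190 x 170 mm (x, y), 62 mm high to its round steel deck. Origin: underside, on the axis of its upright spindle; z up, the front with the knob faces its own -x. The spindle: 20 mm shaft up to 39 mm above the deck, a 3 mm cone, then a 10 mm neck to the tip 80 mm above the deck. A brake holds it, it does not turn.
- spindle_seat (a point): On the spindle's axis, at the top of the steel backing flange (48 mm across) when free, 22 mm above the deck; turned like the housing. The flange can be pushed down 12 mm to a hard stop; with the three parts on it, it starts to move at about 3 N of push and resists with 1 N more for each mm (11 N at 8 mm, 15 N at the stop).
- cross_pin (a point): Middle of the red cross pin, on the spindle's axis, 46.5 mm above spindle_seat. The pin is level, 5 mm thick, 19 mm from end to end. This frame is turned like the housing, NOT like the pin: the pin's angle is not measured and may be anything.
- spindle_tip (a point): Top end of the spindle, on its axis, 58 mm above spindle_seat (the last 3 mm are a cone); turned like the housing.
- spacer: Aluminium ring lying flat, 36 mm outside, bore 22.4 mm, 14 mm high, 75 g. Origin: centre of the underside, z up.
- wheel: Grey-blue polishing wheel lying flat, hub up: disc 80 mm across and 11 mm thick, on it a black round hub 36 mm across and 11 mm high (22 mm over all), bore 22.4 mm, 150 g. Origin: centre of the underside, z up.
- bushing: Brass bushing, 36 x 36 x 16 mm high, 120 g. Origin: centre of the underside, z up. Bore 13 mm, with a keyway 7 mm wide, 22 mm end to end, right through along its own x axis (black dots at its ends) for the pin. Across the top along its own y runs a latch groove 10 mm wide, 3 mm deep. Underside above spindle_seat: on the pin 49 mm, on the wheel 36, pin clear under 28, latched 31.
- cup: Brown paper cup, 76 mm across, 85 mm high; bystander. Origin: centre of the underside.
- compound_bar: Red-brown bar of polishing compound, 75 x 35 x 28 mm; bystander. Origin: centre of the underside.
- brush: Bench brush lying flat, 170 mm long; bystander.

How it is judged:
On the way, in this order (a step that is already met when the one before it is completed fails the run):
1. the spacer sits on the backing flange (horizontal distance between spacer and spindle_seat below 0.003 m and z of spacer in the frame of spindle_seat below 0.0015 m and angle between spacer's own z axis and vertical below 0.1 rad), for 0.2 s.
2. the wheel, hub up, sits on the spacer (horizontal distance between wheel and spindle_seat below 0.003 m and z of wheel in the frame of spindle_seat below 0.0155 m and angle between wheel's own z axis and vertical below 0.1 rad), for 0.2 s.
3. the bushing has gone over the cross pin and lies on the wheel's hub (horizontal distance between bushing and spindle_seat below 0.004 m and z of bushing in the frame of spindle_seat below 0.038 m), for 0.1 s.
At the end, for the whole second after the job is handed in: Spacer, wheel, bushing on the spindle in this order, centred within 3 mm (bushing 4), upright, at rest; bushing latched under the pin with its underside 29.5 to 33 mm above spindle_seat, spacer 3 to 8 mm below its free height, wheel 6 to 11 mm above spindle_seat (horizontal distance between each of spacer, wheel and spindle_seat below 0.003 m and z of spacer in the frame of spindle_seat between -0.008 and -0.003 m and z of wheel in the frame of spindle_seat between 0.006 and 0.011 m and horizontal distance between bushing and spindle_seat below 0.004 m and z of bushing in the frame of spindle_seat between 0.0295 and 0.033 m and angle between each of bushing, wheel's own z axis and vertical below 0.1 rad and linear speed of each of bushing, wheel below 0.01 m/s); the robot touches nothing.
It fails at once if a part is forced on the spindle: it presses on the polisher, or the bushing on the wheel, with more than 35 N (contact force between any of bushing, wheel, spacer and polisher above 35 N or contact force between bushing and wheel above 35 N).
It fails at once if the cup, the compound bar or the brush is moved by more than 20 mm (distance of any of cup, compound_bar, brush from where it was at the start of the episode above 0.02 m).
It also fails if it takes over 72 s, if anything falls off the work surface, if the arm or the gripper's body presses on something with over 40 N, if the wrist force passes 120 N, or if a joint passes its speed limit or range.

ROBOT

A 6-joint arm with a two-finger parallel gripper is mounted at the origin on the work surface. World frame = base frame: x ahead of the robot, y to its left, z up, the work surface at z = 0. Lengths are in m, angles in rad, forces in N, time in s.
With the tool pointing down it reaches from about 0.225 to 0.875 m from the base axis. Payload 3.4 kg.
Tool frame: the origin (TCP) lies midway between the tips of the shut fingers; the grasp point (between the pads) lies behind it (manip.grip_point_offset is the z of the grasp point in the tool frame, in m); z points along the fingers, x is the direction in which the jaws open and shut, and the axes are right-handed (so a half turn about z gives the same grasp; the last joint's range is limited). The gripper opens to 85 mm and grips with 20 to 120 N. Pads are 22 mm wide; open, the fingers measure 114 mm over their backs; the gripper's body (76 mm by 85 mm) begins 54 mm behind the grasp point. The pads swing forward as they close: fully open they stand 13 mm farther back than shut.
Start: joints at [-1.234, 0.276, 1.505, -0, 1.361, -0.121], TCP at [0.254, -0.516, 0.231] pointing down, gripper open.
Joint ranges: [-2.89, 2.89], [-0.75, 2.08], [0.22, 2.7], [-1.18, 4.32], [0.11, 2.71], [-2.7, 2.7]. Speed limits (rad/s): [2.57, 2.57, 3.14, 3.14, 3.14, 3.14].

INTERFACE

Orientations are given as a unit quaternion [w, x, y, z].
In Python, from rig import manip, eyes, recognise, regions_of, mark_of gives the robot as it stands.
- The arm moves only by the shell command python3 -m inch 'ROWS' [FORCE]. ROWS is JSON, a list of rows, each a list of 5 numbers: the gripper command: -1 is shut, 1 is fully open, values between are in proportion, then the shift along the tool's x, y, z in mm, then the turn about the tool's z in degrees. A call has 1 to 20 rows; each row shifts and turns the pose as measured when the row begins, along the tool's axes as they then stand; what a row does not reach is not made up. A row lasts 1/12 s, in which the tool goes at most 41.7 mm and 7.16 degrees, less where a joint would pass 70% of its speed; a pose out of reach is approached as far as the arm can. A call with a gripper value outside its range is refused whole. The fingers move at their own pace and stop on an object; FORCE is the grip in N (left out, the last holds). Time passes only in rows, so rows that do not move let the fingers close. It gives the time, the measured TCP pose, the force and the opening at its end, in the units of the state.
- manip.get_state(): the state, without advancing time (a new reading comes with each control period).
- eyes.get_image(name): name is "scene" or "top"; returns a dict with "frame" (420x560x3 uint8, red, green, blue), "K" (3x3 intrinsics, pixels), "rvec" (rotation vector, rad) and "tvec" (3), from world to camera coordinates, as OpenCV has them. Camera axes: x right, y down, z forward; pixel columns grow to the right and rows downward; lengths in m; the calibration is good to about 2 mm. A picture is of the moment at which its call begins. There is no depth.
- manip.sign_off(): hands the job in, once; it reports no verdict.
Trained networks look in a picture, given as the dict that the camera call returned (one of the last four; its "shot" number tells which), for a name from the list of things; names that differ only in an ending like _2 or _b are one class to them, and where a whole thing is asked for, a point or a joint stands for the part that bears it (a point fixed in the world has none). Each returns a list of dicts, best first, with "confidence" (0 to 1); they miss things now and then, are a little off and sometimes report something else, mostly with a low value. They report only what shows in the picture. A call takes as long as a camera call.
- recognise(picture, target): "bbox" ([left, top, width, height] in pixels, round what is visible of it).
- regions_of(picture, target): "mask" (420x560 bool, what is visible of it) and "bbox" ([left, top, width, height] in pixels, round what is visible of it).
- mark_of(picture, target): "point" ([row, column] in pixels: a listed point, or the origin of a listed thing).
The state is a dict: "clock": time; "qpos": joint angles; "qd": joint speeds; "effort": joint torques, N m; "position": TCP position; "ee_rot": TCP orientation; "contact_force": force on the tool from outside, world axes, zero at the start; "moment": the same for the moment, N m; "width": finger opening in m.
Only numpy, scipy, OpenCV 4.12 (cv2) and the standard library are available. Lean on these libraries where they do the work, as an engineer would, in place of code of your own. Each camera call takes 0.05 s, during which the arm holds its last target.

## Working session

There is one attempt and no reset: what is moved stays moved. The work goes in short steps, Python scripts to look and compute and a shell command to move; the robot and the scene stay as the last step left them, time stands still between calls to the robot, and variables do not carry over. Pictures are saved under pics/ and viewed, and the job is handed in when it is done.

```bash
ls; mkdir -p pics; cat > h.py <<'E'
import numpy as np,cv2
from rig import manip, eyes, recognise, regions_of, mark_of
from scipy.spatial.transform import Rotation as R
def save(im,n,crop=None,s=1):
    f=im["frame"][:,:,::-1]
    if crop: l,t,w,h=crop; f=f[t:t+h,l:l+w]
    cv2.imwrite("pics/"+n,cv2.resize(f,None,fx=s,fy=s,interpolation=cv2.INTER_CUBIC))
def ray(im,p):  # p=(row,col)
    Rm=cv2.Rodrigues(np.array(im["rvec"],float))[0];t=np.array(im["tvec"],float).ravel()
    d=Rm.T@np.linalg.inv(np.array(im["K"]))@np.array([p[1],p[0],1.0]);o=-Rm.T@t
    return o,d/np.linalg.norm(d)
def atz(im,p,z):
    o,d=ray(im,p);return o+d*(z-o[2])/d[2]
def proj(im,P):
    q,_=cv2.projectPoints(np.atleast_2d(np.array(P,float)),np.array(im["rvec"],float),np.array(im["tvec"],float),np.array(im["K"],float),None)
    return q.reshape(-1,2)
def tri(a,pa,b,pb):
    o1,d1=ray(a,pa);o2,d2=ray(b,pb)
    A=np.stack([d1,-d2],1);s=np.linalg.lstsq(A,o2-o1,rcond=None)[0]
    x,y=o1+s[0]*d1,o2+s[1]*d2
    return (x+y)/2,np.linalg.norm(x-y)
def st():
    s=manip.get_state();r=R.from_quat(np.roll(s["ee_rot"],-1)).as_matrix()
    print("t",round(s["clock"],2),"p",np.round(s["position"],4),"tx",np.round(r[:,0],3),"ty",np.round(r[:,1],3),"tz",np.round(r[:,2],3),"F",np.round(s["contact_force"],1),"w",round(s["width"],4),"q6",np.round(s["qpos"],2))
    return s,r
E
python3 - <<'E'
from h import *
st();print(manip.grip_point_offset)
a=eyes.get_image("top");b=eyes.get_image("scene")
save(a,"top0.png");save(b,"scene0.png")
for n in ["polisher","spindle_seat","cross_pin","spindle_tip","spacer","wheel","bushing","cup","compound_bar","brush"]:
    pa=mark_of(a,n);pb=mark_of(b,n)
    print(n,[(np.round(p["point"],1),round(p["confidence"],2)) for p in pa[:2]],[(np.round(p["point"],1),round(p["confidence"],2)) for p in pb[:2]], [np.round(x,4) for x in tri(a,pa[0]["point"],b,pb[0]["point"])] if pa and pb else "")
E
```

```text
pics
t 0.0 p [ 0.254  -0.5153  0.2304] tx [ 0.442 -0.897 -0.002] ty [-0.897 -0.442 -0.   ] tz [-0.001  0.002 -1.   ] F [-1.2  0.4  0.7] w 0.0854 q6 [-1.23  0.28  1.51  0.    1.36 -0.12]
-0.0187
polisher [(array([239.2, 163.6]), 0.77)] [(array([189.7, 342.4]), 0.81), (array([281.5, 372.5]), 0.63)] [array([0.5323, 0.1452, 0.0007]), np.float64(0.0114)]
spindle_seat [(array([232.8, 156.1]), 0.67)] [(array([167. , 351.2]), 0.77), (array([308.1, 170.1]), 0.74)] [array([0.5383, 0.1514, 0.0773]), np.float64(0.004)]
cross_pin [(array([233.4, 150.2]), 0.96), (array([129.8, 220.1]), 0.54)] [(array([148.3, 349.1]), 0.88), (array([147.1, 352.8]), 0.35)] [array([0.5281, 0.1484, 0.131 ]), np.float64(0.0016)]
spindle_tip [(array([229.8, 150.2]), 0.67)] [(array([148. , 351.9]), 0.62)] [array([0.5353, 0.1491, 0.136 ]), np.float64(0.0045)]
spacer [(array([294.8, 273.4]), 0.55)] [(array([190.1, 346. ]), 0.58), (array([199.2, 240.5]), 0.43)] [array([ 0.5042, -0.0006,  0.0621]), np.float64(0.2673)]
wheel [(array([257.4, 336.2]), 0.82)] [(array([242.2, 202.5]), 0.93)] [array([ 0.5101, -0.2419,  0.0073]), np.float64(0.0012)]
bushing [(array([217.2, 270. ]), 0.55)] [(array([239.6, 277.4]), 0.57)] [array([ 0.5947, -0.0897,  0.0085]), np.float64(0.0022)]
cup [(array([132.2, 219.2]), 0.87)] [(array([280.1, 370.2]), 0.84)] [array([7.935e-01, 3.500e-02, 4.000e-04]), np.float64(0.0159)]
compound_bar [(array([202. , 392.7]), 0.9)] [(array([311.8, 170.7]), 0.95)] [array([ 0.6441, -0.3717,  0.0034]), np.float64(0.0036)]
brush [(array([299.2, 397.1]), 0.66)] [(array([243.2, 132.2]), 0.63)] [array([ 0.4237, -0.3808,  0.0018]), np.float64(0.0048)]
```

View pics/top0.png

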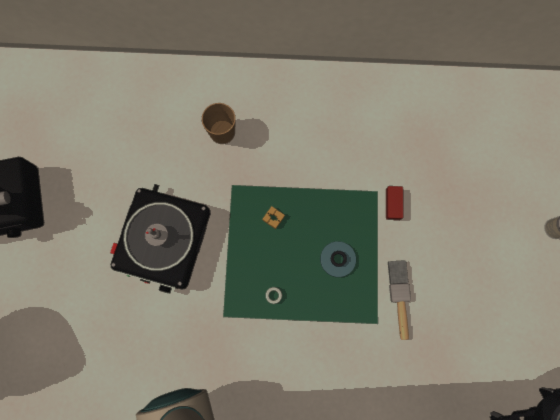

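View pics/scene0.png

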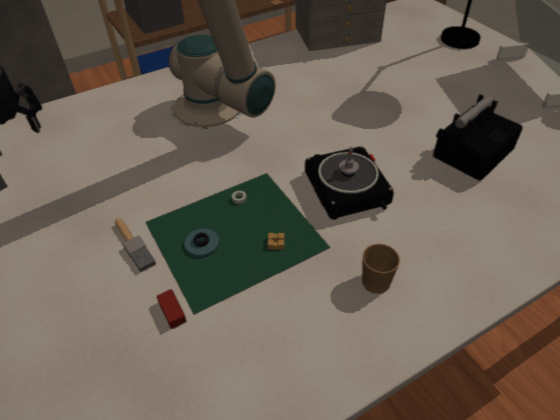

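```bash
cat >> h.py <<'E'
th=np.linspace(0,2*np.pi,48,endpoint=False);C=np.stack([np.cos(th),np.sin(th)],1)
def cyl(r,z0,z1):
    return np.vstack([np.c_[C*r,np.full(48,z)] for z in (z0,z1)])
def box(a,yaw,h):
    c,s=np.cos(yaw),np.sin(yaw);q=np.array([[1,1],[1,-1],[-1,-1],[-1,1]])*a/2@np.array([[c,s],[-s,c]])
    return np.vstack([np.c_[q,np.full(4,z)] for z in (0,h)])
def hullc(im,P):
    h=cv2.convexHull(proj(im,P).astype(np.float32));m=cv2.moments(h);return np.array([m["m10"]/m["m00"],m["m01"]/m["m00"]]),m["m00"],h
def maskhull(m):
    cs,_=cv2.findContours(m.astype(np.uint8),cv2.RETR_EXTERNAL,cv2.CHAIN_APPROX_NONE)
    c=max(cs,key=cv2.contourArea);return cv2.convexHull(c)
def mcent(mask):
    f=cv2.drawContours(np.zeros(mask.shape,np.uint8),[maskhull(mask)],-1,1,-1)
    ys,xs=np.nonzero(f);return np.array([xs.mean(),ys.mean()]),len(xs)
from scipy.optimize import least_squares
def fit(im,mask,model,x0):
    c,n=mcent(mask)
    r=least_squares(lambda p:hullc(im,model+np.array([p[0],p[1],0]))[0]-c,x0)
    return r.x,n,hullc(im,model+np.array([*r.x,0]))[1]
E
python3 - <<'E'
from h import *
a=eyes.get_image("top");b=eyes.get_image("scene")
for n,m,x0 in [("spacer",cyl(.018,0,.014),[.42,-.08]),("wheel",cyl(.04,0,.011),[.51,-.24]),("bushing",box(.036,.7,.016),[.59,-.09])]:
    for nm,im in (("top",a),("scene",b)):
        for r in regions_of(im,n)[:2]:
            print(n,nm,round(r["confidence"],2),r["bbox"],*fit(im,r["mask"],m,x0))
print(a["K"],a["tvec"],a["rvec"])
save(a,"t1.png",(100,175,130,120),6);save(b,"s1.png",(290,130,120,100),6)
save(a,"t2.png",(225,190,150,125),5);save(b,"s2.png",(170,180,130,80),6)
E
```

```text
wheel top 0.63 [319.2, 243.5, 35.5, 31.3] [ 0.507841   -0.24454239] 1017 1024.4292454335373
wheel scene 0.64 [359.0, 243.2, 41.1, 53.6] [0.77583778 0.06146473] 1504 955.7721073762514
wheel scene 0.57 [183.0, 227.8, 33.7, 29.8] [ 0.50567395 -0.24546493] 781 825.1766806644155
bushing top 0.81 [261.1, 204.3, 18.2, 25.7] [ 0.59591744 -0.09481329] 278 273.9802578219678
bushing scene 0.55 [267.9, 231.7, 18.2, 17.1] [ 0.59282646 -0.09508768] 257 275.71612211340107
[[480.69922581   0.         275.42450574]
 [  0.         480.69922581 205.45801295]
 [  0.           0.           1.        ]] [-0.12744952  0.60554146  0.97827719] [ 2.15493836 -2.06028519  0.22586452]
```

View pics/t1.png

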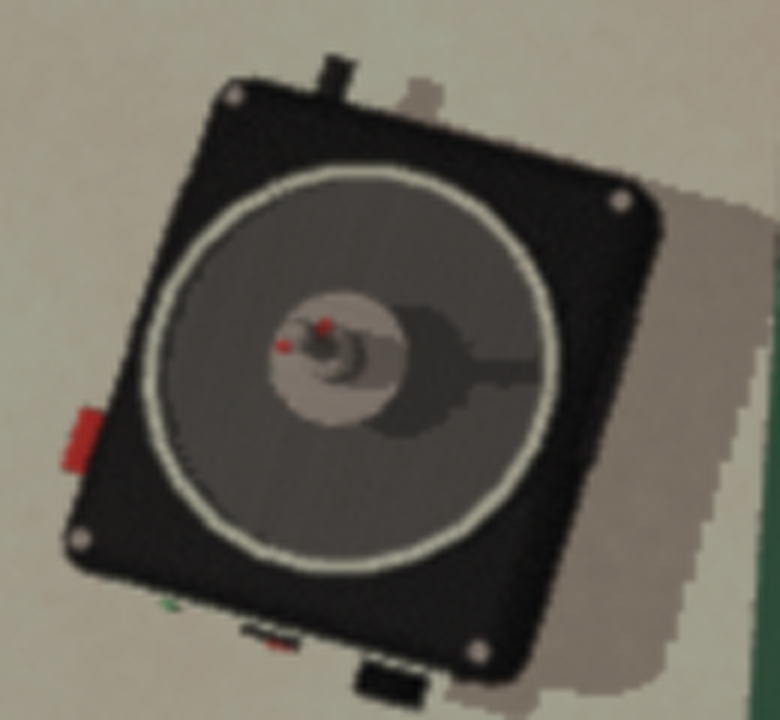

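View pics/s1.png

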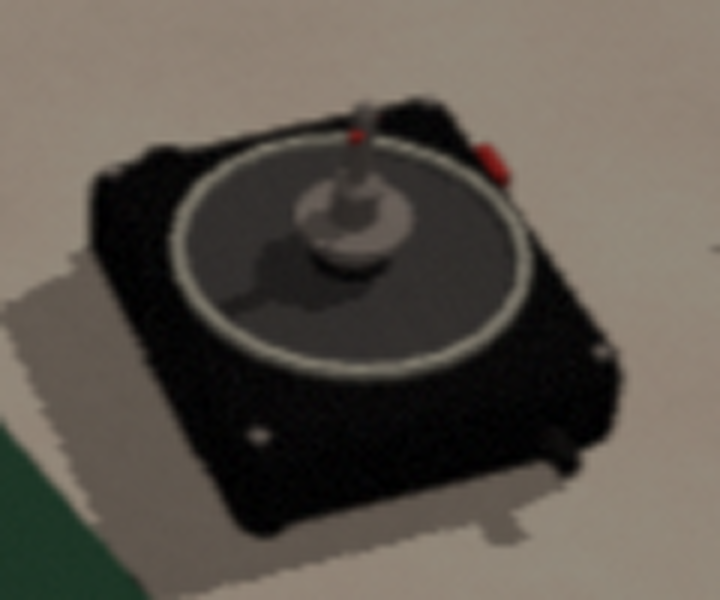

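View pics/t2.png

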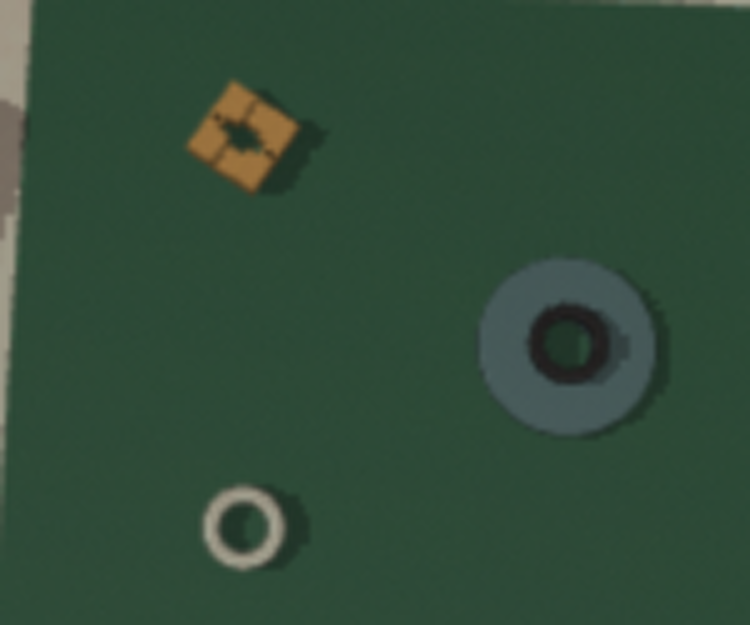

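View pics/s2.png

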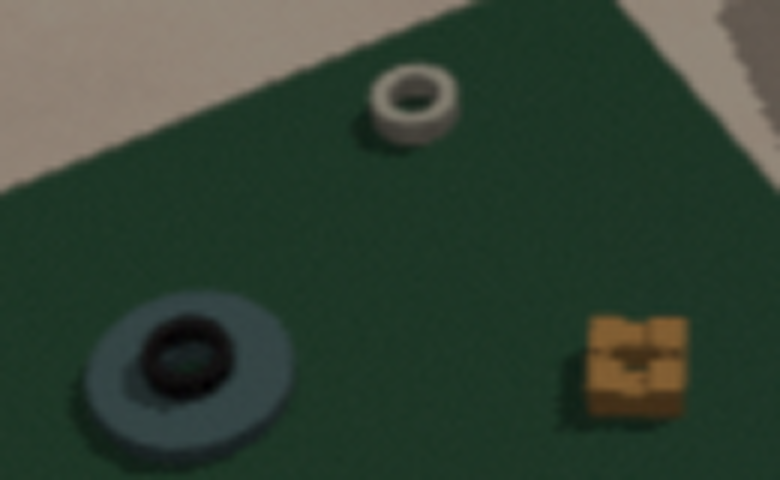

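```bash
python3 - <<'E'
from h import *
a=eyes.get_image("top");b=eyes.get_image("scene")
def pt(x,y,l,t,s): return ((y+.5)/s-.5+t,(x+.5)/s-.5+l)
T=lambda x,y:pt(x,y,100,175,6); S=lambda x,y:pt(x,y,290,130,6); U=lambda x,y:pt(x,y,225,190,5)
print("flange top",atz(a,T(339,359),.084),"deck",atz(a,T(350,369),.062))
print("flange scene",atz(b,S(354,222),.084),"deck",atz(b,S(351,256),.062))
p,q=atz(a,T(324,326),.1305),atz(a,T(284,347),.1305);print("pin",p,q,(p+q)/2,np.linalg.norm(p-q),np.degrees(np.arctan2(*(p-q)[1::-1])))
print("pin scene", atz(b,S(356,136),.1305))
p,q=atz(a,U(215,117),.016),atz(a,U(272,155),.016);print("keyway",np.degrees(np.arctan2(*(p-q)[1::-1])),(p+q)/2)
p,q=atz(a,U(257,100),.016),atz(a,U(219,165),.016);print("groove",np.degrees(np.arctan2(*(p-q)[1::-1])))
cs=[U(235,80),U(300,127),U(254,193),U(187,147)];P=[atz(a,c,.016) for c in cs]
for i in range(4): d=P[i]-P[i-1];print("edge",np.degrees(np.arctan2(d[1],d[0])),np.linalg.norm(d))
print("c",np.mean(P,0))
# spacer colour
for im,nm,(l,t,w,h) in ((a,"top",(255,275,45,40)),(b,"scene",(222,183,30,28))):
    f=im["frame"].astype(int);m=np.zeros(f.shape[:2],bool)
    sub=f[t:t+h,l:l+w];m[t:t+h,l:l+w]=(sub[...,0]>sub[...,1]-10)&(sub.sum(2)>200)
    print("spacer",nm,fit(im,m,cyl(.018,0,.014),[.42,-.09]))
# wheel hub top by dark? wheel mask
for im,nm in ((a,"top"),(b,"scene")):
    for r in regions_of(im,"bushing")[:1]:
        best=max(((lambda y:(y,)+(lambda f:(f[0],cv2.contourArea(cv2.convexHull(proj(im,box(.036,y,.016)+np.array([*f[0],0])).astype(np.float32)))))(fit(im,r["mask"],box(.036,y,.016),[.59,-.09])))(y) for y in [0]),key=lambda t:0);print(nm,best)
print("spacing",[np.round(atz(a,p["point"],.011),4) for p in mark_of(a,"wheel")[:1]])
E
```

```text
flange top [0.53300402 0.14753053 0.084     ] deck [0.53274484 0.14881975 0.062     ]
flange scene [0.5399003  0.14403967 0.084     ] deck [0.53714887 0.14674213 0.062     ]
pin [0.53721174 0.14186003 0.1305    ] [0.52952534 0.15450472 0.1305    ] [0.53336854 0.14818237 0.1305    ] 0.014797600059536153 -58.705576905727895
pin scene [0.53953372 0.14057689 0.1305    ]
keyway 58.42838187970092 [ 0.5949119  -0.09620777  0.016     ]
groove -27.2362709345675
edge -32.36655201639732 0.037846537209639715
edge -123.88423583304848 0.03666501919855142
edge 148.029634261561 0.03679613489939361
edge 57.75794104648084 0.03690667839033361
c [ 0.59463147 -0.09647049  0.016     ]
spacer top (array([ 0.42117237, -0.10455714]), 227, 215.76042885286734)
spacer scene (array([ 0.4172204 , -0.10164894]), 131, 167.31338649941608)
top (0, array([ 0.59517349, -0.09510226]), 267.4347468421329)
scene (0, array([ 0.59389954, -0.09549282]), 279.8841911442578)
spacing [array([ 0.5087, -0.2397,  0.011 ])]
```

```bash
python3 -m inch '[[1,0,0,8,-7.1],[1,0,0,8,-7.1],[1,0,0,8,-7.1],[1,0,0,8,-7.1],[1,0,0,8,-7.1],[1,0,0,8,-7.1],[1,0,0,8,-7.1],[1,0,0,8,-7.1],[1,0,0,8,-7]]' 25; python3 -c "
from h import *
s,r=st();print(np.round(1000*r.T@(np.array([.42,-.104,.06])-s['position']),1))"
```

```text
clock: 2.5
position: [0.2549, -0.518, 0.1591]
ee_rot: [0.003, 1.0, 0.009, 0.001]
contact_force: [0.6, 0.4, 1.2]
width: 0.0856
t 2.5 p [ 0.2549 -0.518   0.1591] tx [1.    0.017 0.002] ty [ 0.017 -1.     0.006] tz [ 0.002 -0.006 -1.   ] F [0.6 0.4 1.2] w 0.0856 q6 [-1.23  0.32  1.62  0.    1.19 -1.25]
[ 171.9 -411.7   96.8]
```

```bash
python3 -m inch '[[1,15,-35,6,0.2],[1,15,-35,6,0.2],[1,15,-35,6,0.2],[1,15,-35,6,0.2],[1,15,-35,6,0.2],[1,15,-35,6,0],[1,15,-35,8,0],[1,15,-35,8,0],[1,15,-35,8,0],[1,15,-35,8,0],[1,10,-30,8,0],[1,6,-18,8,0]]'; python3 -c "
from h import *
s,r=st();print(np.round(1000*r.T@(np.array([.42,-.104,.002])-s['position']),1))"
```

```text
clock: 3.5
position: [0.4262, -0.1129, 0.0679]
ee_rot: [0.009, 1.0, -0.005, 0.005]
contact_force: [0.2, -0.5, -0.3]
width: 0.0855
t 3.5 p [ 0.4262 -0.1129  0.0679] tx [ 1.    -0.009  0.011] ty [-0.009 -1.     0.017] tz [ 0.01  -0.017 -1.   ] F [ 0.2 -0.5 -0.3] w 0.0855 q6 [-0.41  0.23  2.03 -0.02  0.86 -0.39]
[-6.9 -9.9 65.6]
```

```bash
python3 -m inch '[[1,-4,-6,12,0],[1,-3,-4,12,0],[1,0,0,12,0],[1,0,0,12,0],[1,0,0,8,0],[1,0,0,0,0],[1,0,0,0,0]]'; python3 -c "
from h import *
s,r=st();print(np.round(1000*r.T@(np.array([.42,-.104,.002])-s['position']),1))
a=eyes.get_image('top');save(a,'t3.png',(225,240,110,90),7);b=eyes.get_image('scene');save(b,'s3.png',(190,150,110,80),7)"
```

```text
clock: 4.08
position: [0.4223, -0.0973, 0.0094]
ee_rot: [0.008, 1.0, 0.001, 0.006]
contact_force: [0.0, -0.6, -0.1]
width: 0.0857
t 4.08 p [ 0.4223 -0.0973  0.0094] tx [1.    0.002 0.013] ty [ 0.002 -1.     0.016] tz [ 0.013 -0.016 -1.   ] F [ 0.  -0.6 -0.1] w 0.0857 q6 [-0.38  0.32  2.12 -0.02  0.68 -0.37]
[-2.4  6.6  7.5]
```

View pics/t3.png

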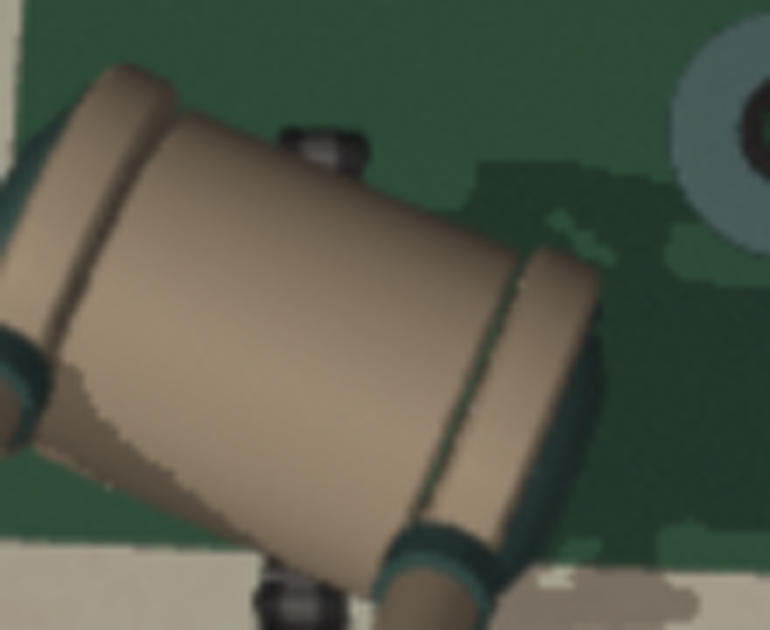

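View pics/s3.png

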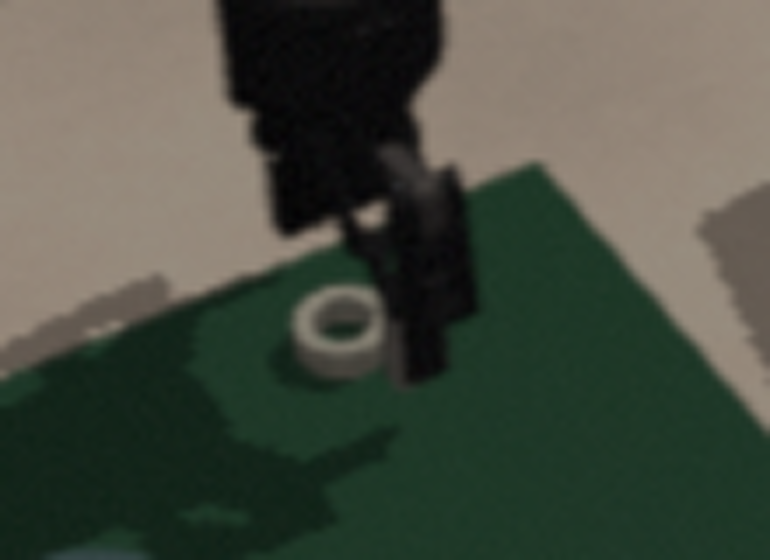

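```bash
python3 -m inch '[[1,-2.4,6.6,5,0],[1,0,0,3,0],[-0.3,0,0,0,0],[-1,0,0,0,0],[-1,0,0,0,0],[-1,0,0,0,0],[-1,0,0,0,0],[-1,0,0,0,0]]' 25; python3 -c "
from h import *
st()"
```

```text
clock: 4.85
position: [0.4218, -0.1067, 0.0034]
ee_rot: [0.01, 1.0, -0.0, 0.009]
contact_force: [0.2, 0.0, -0.3]
width: 0.0338
t 4.85 p [ 0.4218 -0.1067  0.0034] tx [ 1.    -0.     0.019] ty [-0.001 -1.     0.019] tz [ 0.019 -0.019 -1.   ] F [ 0.2  0.  -0.3] w 0.0338 q6 [-0.4   0.33  2.13 -0.02  0.66 -0.39]
```

```bash
python3 -m inch '[[-1,0,0,0,0],[-1,0,0,0,0]]' 25; python3 -c "
from h import *
st();b=eyes.get_image('scene');save(b,'s4.png',(190,150,110,80),7)"
```

```text
clock: 5.02
position: [0.4217, -0.1065, 0.0034]
ee_rot: [0.009, 1.0, -0.0, 0.009]
contact_force: [-0.7, -1.0, -1.1]
width: 0.0339
t 5.02 p [ 0.4217 -0.1065  0.0034] tx [1.    0.    0.019] ty [-0.    -1.     0.019] tz [ 0.019 -0.019 -1.   ] F [-0.7 -1.  -1.1] w 0.0339 q6 [-0.4   0.33  2.13 -0.02  0.66 -0.39]
```

View pics/s4.png

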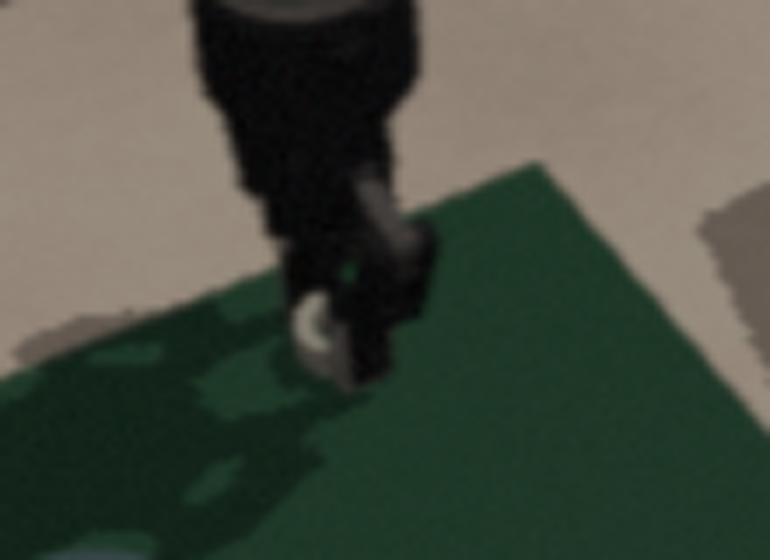

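```bash
python3 -m inch '[[0.4,0,0,0,0],[0.4,0,0,0,0],[0.4,0,0,0,3],[0.4,0,0,0,7.1],[0.4,0,0,0,7.1],[0.4,0,0,0,7.1],[0.4,0,0,0,7.1],[0.4,0,0,0,7.1],[0.4,0,0,0,7.1],[0.4,0,0,0,7.1],[0.4,0,0,0,7.1],[0.4,0,0,0,7.1],[0.4,0,0,0,7.1],[0.4,0,0,0,7.1],[0.4,0,0,0,7.1],[-1,0,0,0,0],[-1,0,0,0,0],[-1,0,0,0,0],[-1,0,0,0,0],[-1,0,0,0,0]]' 25; python3 -c "
from h import *
s,r=st()"
```

```text
clock: 6.73
position: [0.423, -0.1065, 0.0039]
ee_rot: [-0.0, 0.714, -0.7, 0.014]
contact_force: [0.2, -0.4, 0.3]
width: 0.0337
t 6.73 p [ 0.423  -0.1065  0.0039] tx [ 0.019 -1.     0.02 ] ty [-1.    -0.019 -0.02 ] tz [ 0.021 -0.02  -1.   ] F [ 0.2 -0.4  0.3] w 0.0337 q6 [-0.4   0.33  2.13 -0.02  0.66  1.17]
```

```bash
python3 -m inch '[[-1,0,0,-10,0],[-1,0,0,-25,0],[-1,-10,-4,-25,0],[-1,-20,-8,-25,0],[-1,-25,-11,-20,0],[-1,-25,-11,-15,0],[-1,-25,-11,-12,0],[-1,-25,-11,-12,0],[-1,-25,-11,-10,0],[-1,-25,-11,-10,0],[-1,-25,-11,0,0],[-1,-20,-8,0,0],[-1,-10,-4,0,0],[-1,0,0,0,0]]'; cat > go.py <<'E'
from h import *
import sys
s,r=st();v=eval(sys.argv[1])
print(np.round(1000*r.T@(np.array(v[:3])-s['position']),1),"yaw",round(np.degrees(np.arctan2(r[1,0],r[0,0])),1))
E
python3 go.py '[.5348,.146,.168]'
```

```text
clock: 7.9
position: [0.517, 0.1462, 0.171]
ee_rot: [-0.001, 0.717, -0.697, 0.011]
contact_force: [-0.2, 0.0, -0.4]
width: 0.0341
t 7.9 p [0.517  0.1462 0.171 ] tx [ 0.029 -0.999  0.015] ty [-0.999 -0.03  -0.017] tz [ 0.018 -0.015 -1.   ] F [-0.2  0.  -0.4] w 0.0341 q6 [ 0.16  0.25  1.69 -0.02  1.18  1.71]
[  0.6 -17.8   3.3] yaw -88.3
```

```bash
python3 -m inch '[[-1,1,-10,0,0],[-1,0,-7,0,0],[-1,0,0,0,0],[-1,0,0,0,0]]'; python3 go.py '[.5348,.146,.168]';python3 -c "
from h import *
a=eyes.get_image('top');save(a,'t5.png',(100,175,130,120),6);b=eyes.get_image('scene');save(b,'s5.png',(290,100,120,100),6)"
```

```text
clock: 8.23
position: [0.5338, 0.1423, 0.1697]
ee_rot: [0.002, 0.718, -0.696, 0.011]
contact_force: [-0.6, -0.2, -1.1]
width: 0.0338
t 8.23 p [0.5338 0.1423 0.1697] tx [ 0.03  -0.999  0.018] ty [-0.999 -0.03  -0.013] tz [ 0.013 -0.018 -1.   ] F [-0.6 -0.2 -1.1] w 0.0338 q6 [ 0.15  0.28  1.66 -0.02  1.19  1.7 ]
[-3.7 -1.1  1.6] yaw -88.3
```

View pics/s5.png

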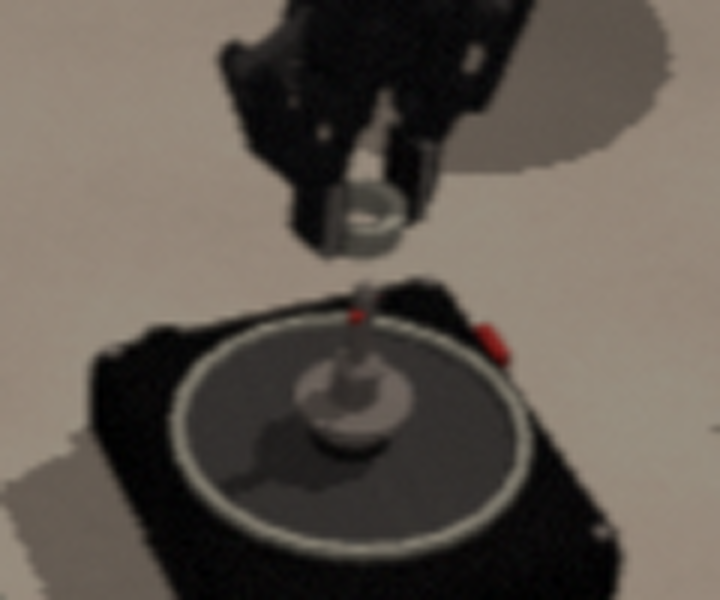

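View pics/t5.png

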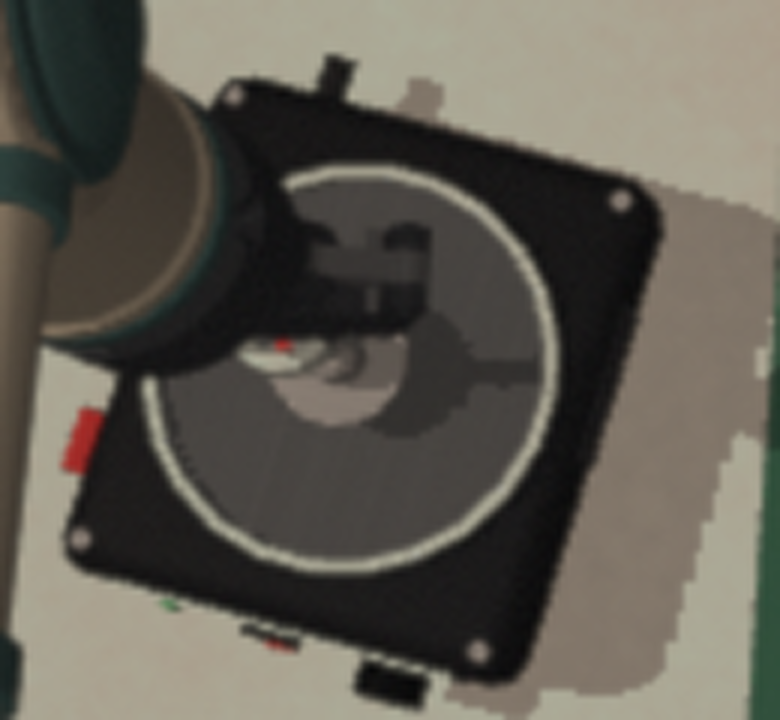

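```bash
python3 - <<'E'
from h import *
b=eyes.get_image('scene');a=eyes.get_image('top')
def px(P,l,t,s): return [np.round([(x-l+.5)*s-.5,(y-t+.5)*s-.5],0) for x,y in proj(b,P)]
print(px([[.5325,.1423,.166],[.5325,.1423,.180]],290,100,6))
for c in [(.5335,.146),(.537,.143)]: print(c,px([[*c,.084],[*c,.142],[*c,.1305],[*c,.062]],290,100,6))
for z0,z1 in [(.166,.18)]:
  rim=cyl(.018,z0,z1)+[.5325,.1423,0]
  p=np.array(px(rim,290,100,6));print(p.min(0),p.max(0))
f=cv2.resize(b["frame"][100:200,290:410,::-1],None,fx=6,fy=6,interpolation=cv2.INTER_CUBIC)
for c,col,L in [((.5325,.1423),(0,255,0),[(.018,.18),(.0112,.18),(.018,.166)]),((.5335,.146),(255,0,0),[(.024,.084),(.085,.062),(.005,.139)]),((.537,.143),(0,255,255),[(.024,.084),(.085,.062),(.005,.139)])]:
  for r,z in L: cv2.polylines(f,[np.array(px(np.c_[C*r+c,np.full(48,z)],290,100,6)).astype(int)],True,col,1)
cv2.imwrite("pics/o1.png",f)
def pxa(P): return [[(x-100+.5)*6-.5,(y-175+.5)*6-.5] for x,y in proj(a,P)]
f=cv2.resize(a["frame"][175:295,100:230,::-1],None,fx=6,fy=6,interpolation=cv2.INTER_CUBIC)
for c,col,L in [((.5325,.1423),(0,255,0),[(.018,.18),(.0112,.18),(.018,.166)]),((.5335,.146),(255,0,0),[(.024,.084),(.085,.062),(.005,.139)]),((.537,.143),(0,255,255),[(.024,.084)])]:
  for r,z in L: cv2.polylines(f,[np.array(pxa(np.c_[C*r+c,np.full(48,z)])).astype(int)],True,col,1)
cv2.imwrite("pics/o2.png",f)
E
```

```text
[array([356., 234.]), array([359., 205.])]
(0.5335, 0.146) [array([349., 391.]), array([361., 280.]), array([358., 303.]), array([344., 432.])]
(0.537, 0.143) [array([348., 399.]), array([360., 288.]), array([357., 310.]), array([343., 439.])]
[310. 176.] [407. 263.]
```

View pics/o1.png

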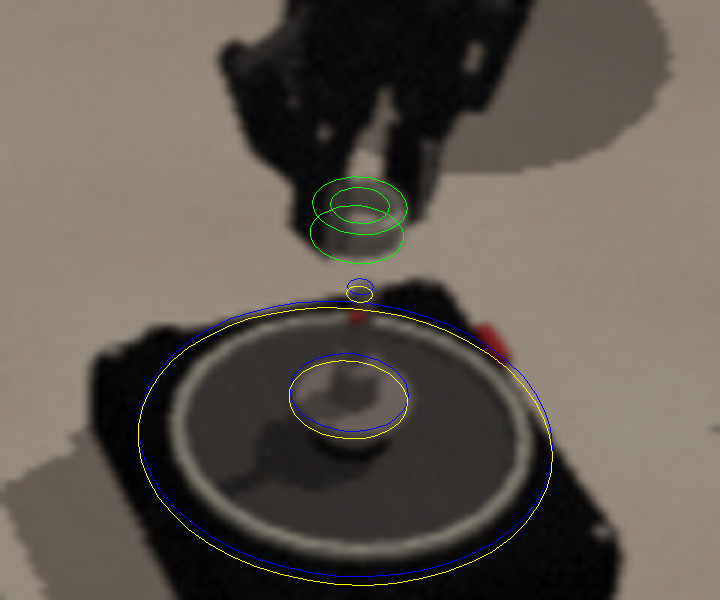

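View pics/o2.png

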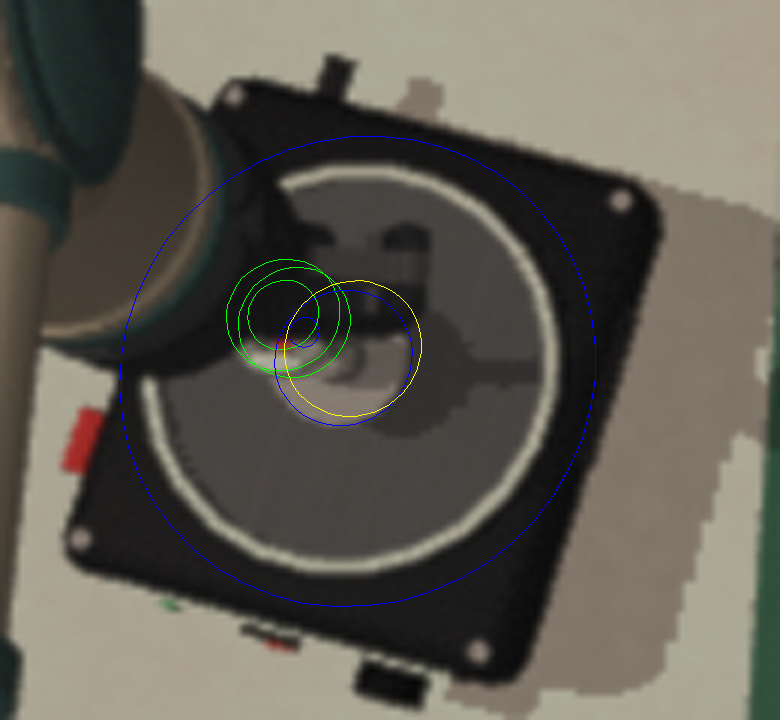

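```bash
python3 -m inch '[[-1,-4,-1,0,0],[-1,0,0,0,0],[-1,0,0,8,0],[-1,0,0,8,0]]'; python3 go.py '[.5348,.146,.139]';python3 -c "
from h import *
b=eyes.get_image('scene');save(b,'s6.png',(320,110,60,50),12);a=eyes.get_image('top');save(a,'t6.png',(130,210,50,40),12)"
```

```text
clock: 8.77
position: [0.5352, 0.1466, 0.1551]
ee_rot: [-0.0, 0.717, -0.697, 0.012]
contact_force: [1.0, 0.4, -1.1]
width: 0.0342
t 8.77 p [0.5352 0.1466 0.1551] tx [ 0.029 -0.999  0.017] ty [-0.999 -0.03  -0.017] tz [ 0.018 -0.017 -1.   ] F [ 1.   0.4 -1.1] w 0.0342 q6 [ 0.15  0.29  1.68 -0.02  1.15  1.7 ]
[ 0.3  0.7 16.1] yaw -88.3
```

View pics/s6.png

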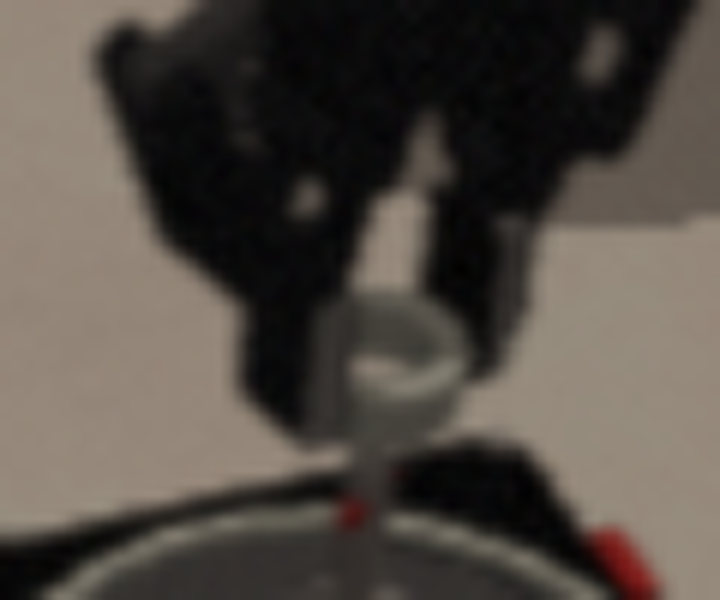

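View pics/t6.png

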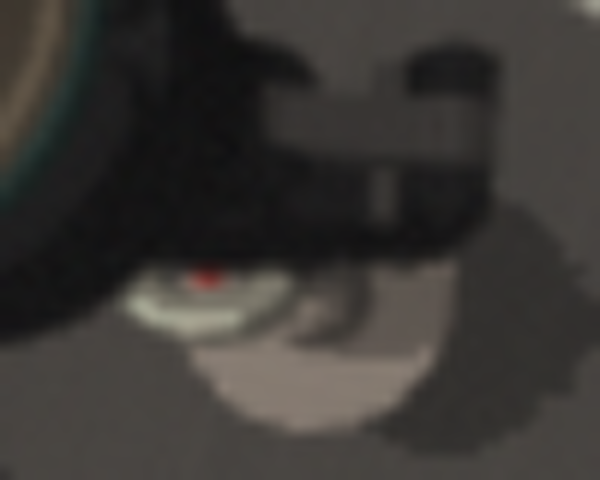

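```bash
python3 -m inch '[[-1,0,0.5,6,0],[-1,0,0,5,0],[-1,0,0,3,0],[-1,0,0,2,0],[-1,0,0,0,0]]'; python3 go.py '[.5348,.146,.139]'
```

```text
clock: 9.28
position: [0.5328, 0.146, 0.1348]
ee_rot: [0.002, 0.718, -0.696, 0.01]
contact_force: [-0.1, 0.6, -0.6]
width: 0.0341
t 9.28 p [0.5328 0.146  0.1348] tx [ 0.03  -0.999  0.018] ty [-0.999 -0.03  -0.011] tz [ 0.011 -0.018 -1.   ] F [-0.1  0.6 -0.6] w 0.0341 q6 [ 0.15  0.31  1.71 -0.02  1.11  1.7 ]
[ 0.1 -2.  -4.2] yaw -88.3
```

```bash
python3 -m inch '[[-1,0,0,-3,0],[-1,0,-2,0,0],[-1,0,-2,0,0],[-1,0,-1,0,0]]'; python3 go.py '[.5335,.146,.139]'
```

```text
clock: 9.62
position: [0.5385, 0.1463, 0.1386]
ee_rot: [0.002, 0.718, -0.696, 0.011]
contact_force: [0.3, 0.3, -0.1]
width: 0.0338
t 9.62 p [0.5385 0.1463 0.1386] tx [ 0.03  -0.999  0.018] ty [-0.999 -0.03  -0.012] tz [ 0.012 -0.018 -1.   ] F [ 0.3  0.3 -0.1] w 0.0338 q6 [ 0.15  0.31  1.69 -0.02  1.13  1.7 ]
[ 0.2  5.  -0.5] yaw -88.3
```

```bash
python3 -m inch '[[-1,0,-1,0,0],[-1,0,-1,0,0]]'; python3 go.py '[.5335,.146,.139]'
```

```text
clock: 9.78
position: [0.5413, 0.1464, 0.1391]
ee_rot: [0.002, 0.718, -0.696, 0.011]
contact_force: [-0.6, 0.5, -0.7]
width: 0.0338
t 9.78 p [0.5413 0.1464 0.1391] tx [ 0.03  -0.999  0.018] ty [-0.999 -0.03  -0.013] tz [ 0.014 -0.017 -1.   ] F [-0.6  0.5 -0.7] w 0.0338 q6 [ 0.15  0.32  1.69 -0.02  1.13  1.7 ]
[ 0.2  7.8 -0. ] yaw -88.3
```

```bash
for i in 1 2 3; do :; done; python3 -m inch '[[-1,0,-0.7,0,0]]' | sed -n '2p;4p';python3 -m inch '[[-1,0,-0.7,0,0]]' | sed -n '2p;4p';python3 -m inch '[[-1,0,-0.7,0,0]]' | sed -n '2p;4p'
```

```text
position: [0.5422, 0.1464, 0.1391]
contact_force: [-1.2, -0.2, -0.9]
position: [0.5423, 0.1464, 0.1391]
contact_force: [-1.8, -0.5, -0.9]
position: [0.5423, 0.1464, 0.1389]
contact_force: [-2.5, -0.4, -0.0]
```

```bash
python3 -m inch '[[-1,0,4,0,0],[-1,0,3,0,0],[-1,0,1.5,0,0]]' | sed -n '2p;4p';python3 -m inch '[[-1,0,1,0,0]]' | sed -n '2p;4p';python3 -m inch '[[-1,0,0.7,0,0]]' | sed -n '2p;4p';python3 -m inch '[[-1,0,0.7,0,0]]' | sed -n '2p;4p'
```

```text
position: [0.534, 0.1461, 0.1387]
contact_force: [0.1, -0.3, -0.7]
position: [0.5328, 0.1461, 0.1388]
contact_force: [-0.5, -0.5, -0.6]
position: [0.5319, 0.1461, 0.1389]
contact_force: [0.6, 0.5, -1.7]
position: [0.5312, 0.1461, 0.139]
contact_force: [-0.3, 0.8, -0.6]
```

```bash
python3 -m inch '[[-1,0,0.8,0,0]]' | sed -n '2p;4p';python3 -m inch '[[-1,0,0.8,0,0]]' | sed -n '2p;4p';python3 -m inch '[[-1,0,0.8,0,0]]' | sed -n '2p;4p'
```

```text
position: [0.5304, 0.1461, 0.139]
contact_force: [0.6, -0.0, -1.6]
position: [0.5297, 0.1461, 0.1391]
contact_force: [-0.9, -0.0, -0.7]
position: [0.5291, 0.1461, 0.1392]
contact_force: [0.6, 0.0, -2.3]
```

```bash
python3 -m inch '[[-1,0,0.8,0,0]]' | sed -n '2p;4p';python3 -m inch '[[-1,0,0.8,0,0]]' | sed -n '2p;4p';python3 -m inch '[[-1,0,0.8,0,0]]' | sed -n '2p;4p'
```

```text
position: [0.529, 0.146, 0.1393]
contact_force: [1.6, -0.0, -1.8]
position: [0.5289, 0.1461, 0.1394]
contact_force: [1.2, 0.1, -2.3]
position: [0.5288, 0.146, 0.1395]
contact_force: [2.0, 0.4, -1.2]
```

```bash
python3 -m inch '[[-1,0,-4,0,0],[-1,0,-2.2,0,0],[-1,0,0,0,0],[-1,0,0,0,0]]' | sed -n '2p;4p'; python3 go.py '[.5357,.1461,.109]'
```

```text
position: [0.5342, 0.1462, 0.1395]
contact_force: [-0.5, -0.9, -0.4]
t 11.37 p [0.5342 0.1462 0.1395] tx [ 0.03  -0.999  0.018] ty [-0.999 -0.03  -0.015] tz [ 0.016 -0.017 -1.   ] F [-0.5 -0.9 -0.4] w 0.0336 q6 [ 0.15  0.31  1.7  -0.02  1.12  1.7 ]
[-0.4 -1.  30.5] yaw -88.3
```

```bash
python3 -m inch '[[-1,-0.3,-1.2,5,0],[-1,0,0,5,0],[-1,0,0,5,0]]' | sed -n '2p;4p'; python3 go.py '[.5357,.1461,.109]'
```

```text
position: [0.5361, 0.1464, 0.1242]
contact_force: [0.0, 0.3, -0.2]
t 11.62 p [0.5361 0.1464 0.1242] tx [ 0.03  -0.999  0.017] ty [-0.999 -0.03  -0.017] tz [ 0.017 -0.017 -1.   ] F [ 0.   0.3 -0.2] w 0.0339 q6 [ 0.15  0.32  1.72 -0.02  1.08  1.71]
[ 0.   0.7 15.2] yaw -88.3
```

Past the pin (underside ≈ 0.120). Down to the cone.

```bash
python3 -m inch '[[-1,0,0.5,5,0],[-1,0,0,4,0],[-1,0,0,3,0],[-1,0,0,0,0]]' | sed -n '2p;4p'; python3 go.py '[.5357,.1461,.108]'
```

```text
position: [0.5339, 0.1459, 0.1084]
contact_force: [0.8, 1.0, -0.5]
t 11.95 p [0.5339 0.1459 0.1084] tx [ 0.03  -0.999  0.018] ty [-0.999 -0.03  -0.012] tz [ 0.012 -0.018 -1.   ] F [ 0.8  1.  -0.5] w 0.0337 q6 [ 0.15  0.34  1.74 -0.02  1.05  1.71]
[-0.2 -1.8  0.4] yaw -88.3
```

```bash
python3 -m inch '[[-1,0,-1.5,0,0],[-1,0,0,1.5,0]]' | sed -n '2p;4p'; python3 -m inch '[[-1,0,0,1.5,0]]' | sed -n '2p;4p'; python3 -m inch '[[-1,0,0,1.5,0]]' | sed -n '2p;4p';  python3 go.py '[.5357,.1461,.108]'
```

```text
position: [0.5355, 0.1459, 0.1067]
contact_force: [0.7, -0.2, 0.2]
position: [0.5357, 0.1459, 0.1052]
contact_force: [0.4, 0.1, -0.5]
position: [0.536, 0.1459, 0.1038]
contact_force: [1.2, 0.1, -0.9]
t 12.28 p [0.536  0.1459 0.1038] tx [ 0.03  -0.999  0.018] ty [-0.999 -0.03  -0.012] tz [ 0.013 -0.018 -1.   ] F [ 1.2  0.1 -0.9] w 0.0338 q6 [ 0.15  0.34  1.75 -0.02  1.04  1.71]
[-0.1  0.2 -4.2] yaw -88.3
```

```bash
python3 -m inch '[[-1,0,0.2,3,0],[-1,0,0,3,0],[-1,0,0,3,0]]' | sed -n '2p;4p'; python3 -m inch '[[-1,0,0,2,0],[-1,0,0,1.5,0]]' | sed -n '2p;4p'; python3 -m inch '[[-1,0,0,1.5,0]]' | sed -n '2p;4p';  python3 go.py '[.5357,.1461,.0878]'
```

```text
position: [0.5362, 0.1466, 0.0952]
contact_force: [0.6, 0.2, -1.4]
position: [0.5361, 0.1465, 0.0909]
contact_force: [-0.3, -0.0, -0.1]
position: [0.5361, 0.1466, 0.0891]
contact_force: [-0.2, 0.7, -0.9]
t 12.78 p [0.5361 0.1466 0.0891] tx [ 0.029 -0.999  0.016] ty [-0.999 -0.03  -0.013] tz [ 0.014 -0.016 -1.   ] F [-0.2  0.7 -0.9] w 0.0341 q6 [ 0.15  0.36  1.76 -0.02  1.01  1.71]
[0.4 0.4 1.3] yaw -88.3
```

```bash
python3 -m inch '[[-1,0,0,1,0]]' | sed -n '2p;4p'; python3 -m inch '[[-1,0,0,0.8,0]]' | sed -n '2p;4p';python3 -m inch '[[-1,0,0,0.8,0]]' | sed -n '2p;4p'
```

```text
position: [0.536, 0.1466, 0.0878]
contact_force: [0.0, 0.7, 0.1]
position: [0.5361, 0.1465, 0.0868]
contact_force: [-0.1, 0.6, -0.1]
position: [0.5361, 0.1465, 0.0859]
contact_force: [-0.0, 0.1, -0.9]
```

```bash
python3 -m inch '[[-1,0,0,0.8,0]]' | sed -n '2p;4p'; python3 -m inch '[[-1,0,0,0.8,0]]' | sed -n '2p;4p';python3 -m inch '[[-1,0,0,0.8,0]]' | sed -n '2p;4p'
```

```text
position: [0.5361, 0.1466, 0.085]
contact_force: [0.2, 0.5, -0.2]
position: [0.5361, 0.1465, 0.0846]
contact_force: [-2.9, 0.0, 6.8]
position: [0.5361, 0.1466, 0.0846]
contact_force: [-1.9, 1.2, 5.9]
```

```bash
python3 -m inch '[[0.2,0,0,-0.3,0],[0.2,0,0,0,0],[0.2,0,0,0,0],[0.2,0,0,-4,0],[0.3,0,0,-10,0],[0.3,0,0,-25,0],[0.5,0,0,-25,0],[1,0,0,-25,0]]'; python3 go.py '[.51,-.24,.168]';python3 -c "
from h import *
b=eyes.get_image('scene');save(b,'s7.png',(290,100,120,100),6)"
```

```text
clock: 13.95
position: [0.5313, 0.1465, 0.1732]
ee_rot: [0.006, 0.717, -0.696, 0.007]
contact_force: [-0.2, 0.4, 0.1]
width: 0.0739
t 13.95 p [0.5313 0.1465 0.1732] tx [ 0.03  -0.999  0.019] ty [-1.    -0.03  -0.001] tz [ 0.002 -0.019 -1.   ] F [-0.2  0.4  0.1] w 0.0739 q6 [ 0.16  0.28  1.65 -0.02  1.21  1.7 ]
[385.5  32.8  12.6] yaw -88.3
```

View pics/s7.png

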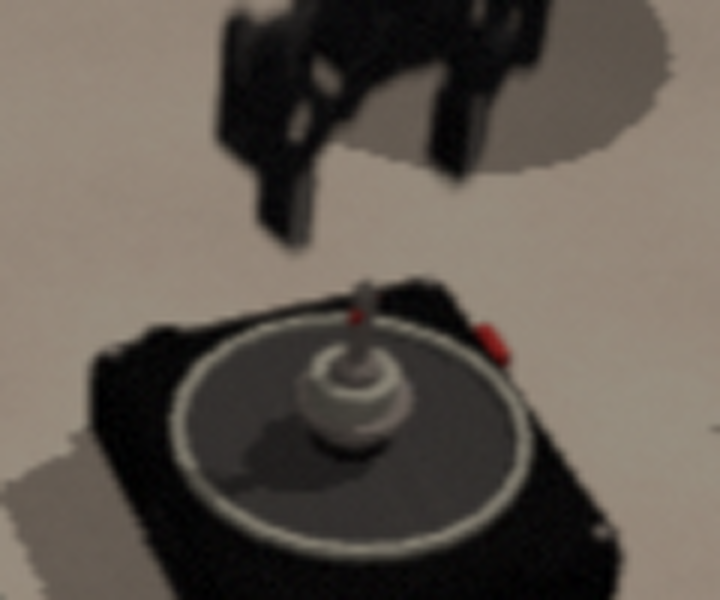

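```bash
python3 -m inch '[[1,15,0,0,0],[1,28,2,0,0],[1,36,2,0,0],[1,36,2,5,0],[1,36,2,10,0],[1,36,2,12,0],[1,36,2,12,0],[1,36,2,12,0],[1,36,2,12,0],[1,36,2,12,0],[1,30,2,12,0],[1,15,0,8,0],[1,0,0,0,0],[1,0,0,0,0]]'; python3 go.py '[.508,-.2465,.05]'
```

```text
clock: 15.17
position: [0.5397, -0.2488, 0.1035]
ee_rot: [-0.009, 0.719, -0.694, 0.024]
contact_force: [0.3, 0.8, 0.2]
width: 0.0854
t 15.17 p [ 0.5397 -0.2488  0.1035] tx [ 0.034 -0.999  0.023] ty [-0.998 -0.035 -0.046] tz [ 0.047 -0.021 -0.999] F [0.3 0.8 0.2] w 0.0854 q6 [-0.55  0.38  1.7   0.01  1.02  0.98]
[-4.6 34.  51.9] yaw -88.0
```

```bash
python3 -m inch '[[1,-3,15,8,0],[1,-1,12,10,0],[1,0,5,10,0],[1,0,0,8,0],[1,0,0,6,0],[1,0,0,0,0]]'; python3 go.py '[.508,-.2465,.015]'
```

```text
clock: 15.67
position: [0.5122, -0.2423, 0.0637]
ee_rot: [-0.011, 0.721, -0.693, 0.028]
contact_force: [-0.5, -0.5, -0.1]
width: 0.0854
t 15.67 p [ 0.5122 -0.2423  0.0637] tx [ 0.039 -0.999  0.025] ty [-0.998 -0.04  -0.054] tz [ 0.054 -0.023 -0.998] F [-0.5 -0.5 -0.1] w 0.0854 q6 [-0.57  0.38  1.81  0.01  0.89  0.95]
[ 2.8  6.9 48.4] yaw -87.8
```

```bash
python3 -m inch '[[1,0,0,-35,0],[1,0,0,-35,0],[1,0,0,-35,0]]'; python3 go.py '[.508,-.2465,.05]'; python3 -m inch '[[1,0,0,0,0],[1,0,0,0,0]]'; python3 go.py '[.508,-.2465,.05]'
```

```text
clock: 15.92
position: [0.5035, -0.2351, 0.164]
ee_rot: [-0.009, 0.722, -0.692, 0.018]
contact_force: [0.7, -1.5, 0.8]
width: 0.0854
t 15.92 p [ 0.5035 -0.2351  0.164 ] tx [ 0.042 -0.999  0.014] ty [-0.998 -0.042 -0.039] tz [ 0.039 -0.012 -0.999] F [ 0.7 -1.5  0.8] w 0.0854 q6 [-0.57  0.27  1.69  0.01  1.14  0.95]
[ 10.    0.4 114.3] yaw -87.6
clock: 16.08
position: [0.5091, -0.2368, 0.1736]
ee_rot: [-0.011, 0.722, -0.691, 0.027]
contact_force: [-1.4, 0.4, -0.1]
width: 0.0854
t 16.08 p [ 0.5091 -0.2368  0.1736] tx [ 0.043 -0.999  0.024] ty [-0.998 -0.044 -0.054] tz [ 0.054 -0.021 -0.998] F [-1.4  0.4 -0.1] w 0.0854 q6 [-0.57  0.26  1.67  0.01  1.15  0.96]
[  6.8   8.1 123.5] yaw -87.5
```

```bash
python3 -m inch '[[1,3,3,12,0],[1,3,3,20,0],[1,0,0,25,0],[1,0,0,25,0],[1,0,0,18,0],[1,0,0,10,0],[1,0,0,5,0],[1,0,0,2,0]]'; python3 go.py '[.508,-.2465,.016]'
```

```text
clock: 16.75
position: [0.5152, -0.2444, 0.0534]
ee_rot: [-0.013, 0.724, -0.689, 0.031]
contact_force: [-0.0, 0.2, -0.7]
width: 0.0855
t 16.75 p [ 0.5152 -0.2444  0.0534] tx [ 0.048 -0.998  0.028] ty [-0.997 -0.049 -0.062] tz [ 0.063 -0.025 -0.998] F [-0.   0.2 -0.7] w 0.0855 q6 [-0.57  0.39  1.82  0.02  0.86  0.94]
[ 0.7  9.6 36.9] yaw -87.3
```

```bash
python3 -m inch '[[1,0.5,5,8,0],[1,0,3,10,0],[1,0,0,8,0],[1,0,0,5,0],[1,0,0,2,0],[1,0,0,0,0]]'; python3 go.py '[.508,-.2465,.016]'
```

```text
clock: 17.25
position: [0.5101, -0.2465, 0.0184]
ee_rot: [-0.013, 0.724, -0.689, 0.033]
contact_force: [-0.5, -0.3, -0.1]
width: 0.0851
t 17.25 p [ 0.5101 -0.2465  0.0184] tx [ 0.049 -0.998  0.03 ] ty [-0.997 -0.051 -0.064] tz [ 0.065 -0.026 -0.998] F [-0.5 -0.3 -0.1] w 0.0851 q6 [-0.58  0.43  1.87  0.02  0.77  0.93]
[-0.2  2.2  2.3] yaw -87.2
```

```bash
python3 -m inch '[[1,0,2,1,0],[1,0,0,0.5,0],[-0.3,0,0,0,0],[-1,0,0,0,0],[-1,0,0,0,0],[-1,0,0,0,0],[-1,0,0,0,0],[-1,0,0,0,0],[-1,0,0,0,0]]' 30; python3 go.py '[.508,-.2465,.016]';python3 -c "
from h import *
b=eyes.get_image('scene');save(b,'s8.png',(150,180,110,80),7)"
```

```text
clock: 18.0
position: [0.5095, -0.2474, 0.019]
ee_rot: [-0.013, 0.724, -0.689, 0.035]
contact_force: [-0.1, 0.2, -1.6]
width: 0.0333
t 18.0 p [ 0.5095 -0.2474  0.019 ] tx [ 0.049 -0.998  0.032] ty [-0.996 -0.051 -0.067] tz [ 0.069 -0.029 -0.997] F [-0.1  0.2 -1.6] w 0.0333 q6 [-0.58  0.43  1.87  0.02  0.76  0.92]
[-1.1  1.6  2.9] yaw -87.2
```

View pics/s8.png

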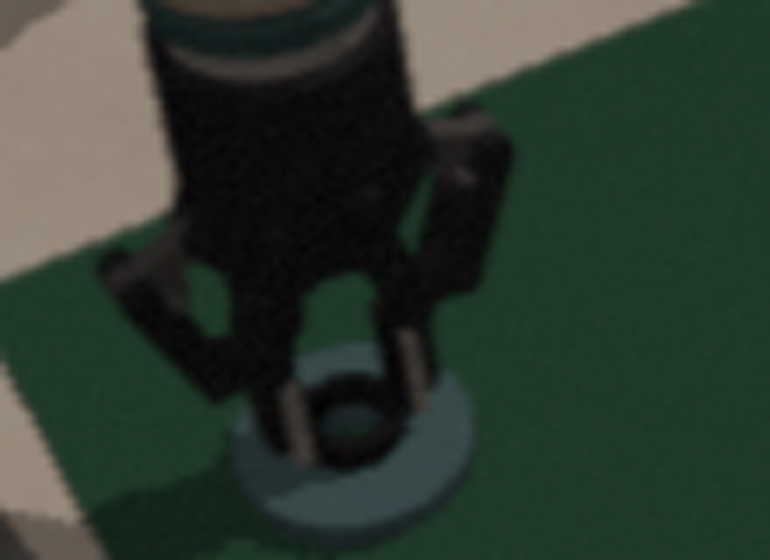

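```bash
python3 -m inch '[[-1,0,0,-5,0],[-1,0,0,-12,0],[-1,0,0,-20,0],[-1,-5,0,-25,0],[-1,-12,0,-25,0],[-1,-20,0,-25,0],[-1,-28,0,-20,0],[-1,-34,0,-12,0],[-1,-34,0,-5,0],[-1,-34,0,0,0],[-1,-34,0,0,0],[-1,-34,0,0,0],[-1,-34,0,0,0],[-1,-34,0,0,0],[-1,-34,0,0,0],[-1,-26,0,0,0],[-1,-15,0,0,0],[-1,-8,0,0,0],[-1,-4,0,0,0],[-1,0,0,0,0]]'; python3 go.py '[.5357,.1463,.175]'
```

```text
clock: 19.72
position: [0.4787, 0.1623, 0.166]
ee_rot: [-0.016, 0.722, -0.691, 0.036]
contact_force: [-0.0, 0.2, -1.0]
width: 0.0333
t 19.72 p [0.4787 0.1623 0.166 ] tx [ 0.043 -0.999  0.03 ] ty [-0.996 -0.045 -0.073] tz [ 0.074 -0.027 -0.997] F [-0.   0.2 -1. ] w 0.0333 q6 [ 0.22  0.19  1.8  -0.05  1.09  1.77]
[ 18.7 -56.7  -4.3] yaw -87.5
```

```bash
python3 -m inch '[[-1,3,-6,-4,0],[-1,5,-12,-4,0],[-1,6,-15,-2,0],[-1,4,-12,0,0],[-1,1,-7,0,0],[-1,0,-3,0,0],[-1,0,0,0,0]]'; python3 go.py '[.536,.1463,.175]';python3 -c "
from h import *
b=eyes.get_image('scene');save(b,'s9.png',(300,90,100,80),7);a=eyes.get_image('top');save(a,'t9.png',(110,180,100,80),7)"
```

```text
clock: 20.3
position: [0.5412, 0.1372, 0.183]
ee_rot: [-0.016, 0.719, -0.694, 0.038]
contact_force: [0.3, -0.1, -2.1]
width: 0.0331
t 20.3 p [0.5412 0.1372 0.183 ] tx [ 0.035 -0.999  0.033] ty [-0.996 -0.038 -0.075] tz [ 0.077 -0.031 -0.997] F [ 0.3 -0.1 -2.1] w 0.0331 q6 [ 0.15  0.25  1.67 -0.05  1.15  1.7 ]
[-9.6  5.4  7.3] yaw -88.0
```

View pics/s9.png

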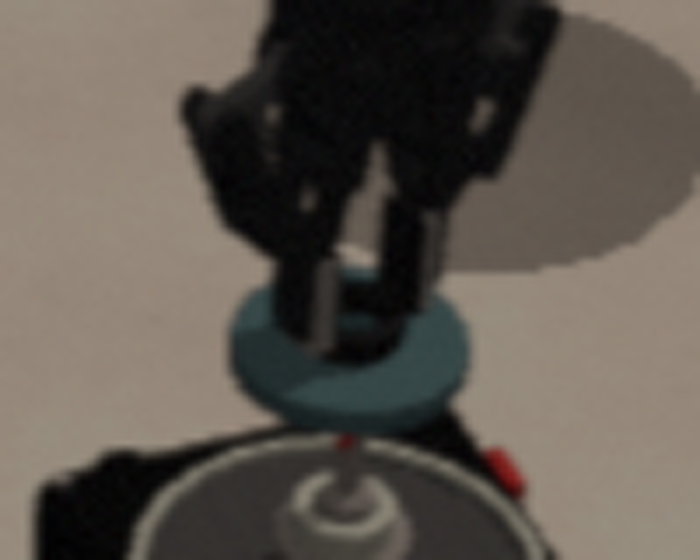

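View pics/t9.png

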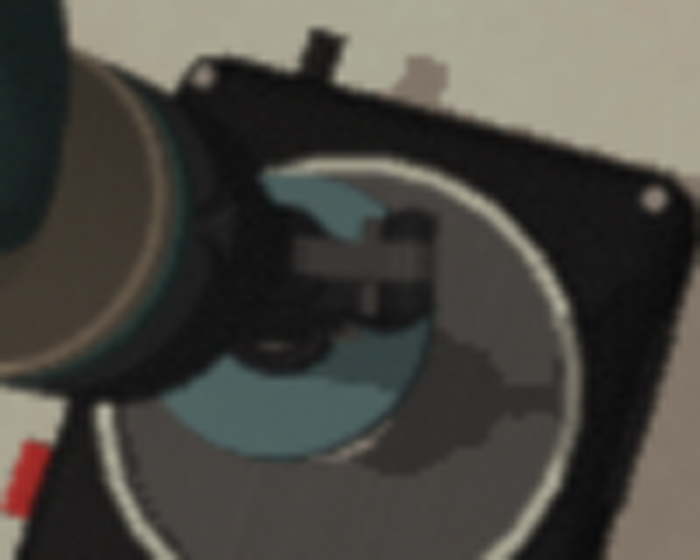

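```bash
python3 -m inch '[[-1,-5,3,2,0],[-1,-4,2,5,0],[-1,0,0,6,0],[-1,0,0,4,0],[-1,0,0,2,0],[-1,0,0,0,0]]'; python3 go.py '[.536,.1463,.153]'
```

```text
clock: 20.9
position: [0.5313, 0.1479, 0.1599]
ee_rot: [-0.013, 0.721, -0.692, 0.036]
contact_force: [-0.7, 0.7, -1.2]
width: 0.0333
t 20.9 p [0.5313 0.1479 0.1599] tx [ 0.039 -0.999  0.033] ty [-0.997 -0.041 -0.069] tz [ 0.07  -0.031 -0.997] F [-0.7  0.7 -1.2] w 0.0333 q6 [ 0.17  0.26  1.72 -0.05  1.1   1.72]
[ 1.6 -4.2  7.2] yaw -87.8
```

```bash
python3 -m inch '[[-1,1.2,-3,0,0],[-1,0,-0.5,2,0]]' |sed -n '2p;4p';python3 -m inch '[[-1,0,0,2,0]]' |sed -n '2p;4p';python3 -m inch '[[-1,0,0,1.5,0]]' |sed -n '2p;4p';python3 -m inch '[[-1,0,0,1,0]]' |sed -n '2p;4p'; python3 go.py '[.536,.1463,.153]'
```

```text
position: [0.535, 0.147, 0.1581]
contact_force: [0.5, 0.4, -0.7]
position: [0.5355, 0.1468, 0.1561]
contact_force: [-0.5, -0.1, -1.2]
position: [0.5359, 0.1467, 0.1545]
contact_force: [0.1, -1.1, -0.5]
position: [0.5361, 0.1466, 0.1534]
contact_force: [-0.0, -0.8, -1.0]
t 21.32 p [0.5361 0.1466 0.1534] tx [ 0.039 -0.999  0.033] ty [-0.997 -0.041 -0.07 ] tz [ 0.071 -0.031 -0.997] F [-0.  -0.8 -1. ] w 0.0333 q6 [ 0.17  0.27  1.72 -0.05  1.09  1.72]
[0.3 0.2 0.4] yaw -87.8
```

```bash
python3 -m inch '[[-1,0,-2,0,0],[-1,0,-1.5,0,0]]' |sed -n '2p;4p';for i in 1; do python3 -m inch '[[-1,0,-0.8,0,0]]' |sed -n '2p;4p';python3 -m inch '[[-1,0,-0.8,0,0]]' |sed -n '2p;4p';python3 -m inch '[[-1,0,-0.8,0,0]]' |sed -n '2p;4p';done
```

```text
position: [0.5395, 0.1466, 0.1534]
contact_force: [1.0, -0.5, -1.0]
position: [0.5407, 0.1466, 0.1535]
contact_force: [0.5, 0.3, -1.3]
position: [0.5417, 0.1466, 0.1536]
contact_force: [-0.0, -0.5, -0.8]
position: [0.5424, 0.1466, 0.1536]
contact_force: [-1.4, -0.7, -1.0]
```

```bash
python3 -m inch '[[-1,0,-0.8,0,0]]' |sed -n '2p;4p';python3 -m inch '[[-1,0,-0.8,0,0]]' |sed -n '2p;4p'
```

```text
position: [0.5426, 0.1466, 0.1535]
contact_force: [-1.7, 0.4, -1.9]
position: [0.5428, 0.1466, 0.1534]
contact_force: [-2.0, 0.2, -1.5]
```

```bash
python3 -m inch '[[-1,0,3,0,0],[-1,0,2.2,0,0],[-1,0,0,0,0],[-1,0,0,0,0]]' |sed -n '2p;4p';python3 go.py '[.536,.1463,.128]'
```

```text
position: [0.5381, 0.1465, 0.1533]
contact_force: [0.8, 0.3, -1.4]
t 22.23 p [0.5381 0.1465 0.1533] tx [ 0.039 -0.999  0.033] ty [-0.997 -0.041 -0.069] tz [ 0.07  -0.031 -0.997] F [ 0.8  0.3 -1.4] w 0.0335 q6 [ 0.17  0.28  1.71 -0.05  1.09  1.72]
[-0.8  3.8 25.1] yaw -87.8
```

```bash
python3 -m inch '[[-1,-0.2,2,0,0],[-1,-0.1,0.3,3,0],[-1,-0.1,0.3,4,0],[-1,-0.1,0.3,4,0]]' |sed -n '2p;4p';python3 go.py '[.536,.1463,.128]'
```

```text
position: [0.537, 0.1468, 0.1427]
contact_force: [0.1, -0.2, -1.9]
t 22.57 p [0.537  0.1468 0.1427] tx [ 0.039 -0.999  0.033] ty [-0.997 -0.041 -0.073] tz [ 0.074 -0.03  -0.997] F [ 0.1 -0.2 -1.9] w 0.0334 q6 [ 0.17  0.28  1.73 -0.05  1.06  1.72]
[-0.1  2.  14.6] yaw -87.8
```

```bash
python3 -m inch '[[-1,0,1,2,0],[-1,0,0.3,4,0],[-1,0,0.3,4,0],[-1,0,0.1,2,0]]' |sed -n '2p;4p';python3 go.py '[.536,.1463,.120]'
```

```text
position: [0.5354, 0.1461, 0.1282]
contact_force: [-0.5, 0.5, -1.7]
t 22.9 p [0.5354 0.1461 0.1282] tx [ 0.039 -0.999  0.033] ty [-0.997 -0.041 -0.071] tz [ 0.072 -0.03  -0.997] F [-0.5  0.5 -1.7] w 0.0333 q6 [ 0.17  0.29  1.76 -0.05  1.03  1.72]
[-0.4  0.   8.2] yaw -87.8
```

```bash
python3 -m inch '[[-1,-0.2,-0.2,2,0],[-1,0,0,2,0]]' |sed -n '2p;4p';python3 -m inch '[[-1,0,0.1,1.5,0]]' |sed -n '2p;4p';python3 -m inch '[[-1,0,0.1,1.2,0]]' |sed -n '2p;4p';python3 -m inch '[[-1,0,0.1,1.2,0]]' |sed -n '2p;4p';python3 go.py '[.536,.1463,.120]'
```

```text
position: [0.5358, 0.1462, 0.1233]
contact_force: [-0.1, -0.7, -1.5]
position: [0.5358, 0.1461, 0.1215]
contact_force: [-0.3, -0.2, -1.6]
position: [0.5358, 0.1461, 0.1201]
contact_force: [-0.5, 0.2, -2.0]
position: [0.5359, 0.146, 0.1188]
contact_force: [0.8, 0.3, -1.6]
t 23.32 p [0.5359 0.146  0.1188] tx [ 0.039 -0.999  0.033] ty [-0.997 -0.041 -0.07 ] tz [ 0.071 -0.031 -0.997] F [ 0.8  0.3 -1.6] w 0.0334 q6 [ 0.17  0.3   1.77 -0.05  1.01  1.72]
[-0.2 -0.2 -1.2] yaw -87.8
```

```bash
python3 -m inch '[[-1,0,0.1,1.2,0]]' |sed -n '2p;4p';python3 -m inch '[[-1,0,0.1,1.2,0]]' |sed -n '2p;4p';python3 -m inch '[[-1,0,0.1,1.2,0]]' |sed -n '2p;4p';python3 -m inch '[[-1,0,0.1,1,0]]' |sed -n '2p;4p'
```

```text
position: [0.536, 0.146, 0.1175]
contact_force: [0.6, -0.1, -0.4]
position: [0.5363, 0.1461, 0.1165]
contact_force: [0.1, -0.1, 3.4]
position: [0.5364, 0.1464, 0.1155]
contact_force: [0.4, 2.0, -1.1]
position: [0.5364, 0.1466, 0.1145]
contact_force: [-0.7, 0.9, -1.2]
```

Slipped over the cone with a light touch. Down to the spacer.

```bash
python3 -m inch '[[-1,0,0.1,1,0]]' |sed -n '2p;4p';python3 -m inch '[[-1,0,0.1,1,0]]' |sed -n '2p;4p';python3 -m inch '[[-1,0,0.1,1,0]]' |sed -n '2p;4p';python3 -m inch '[[-1,0,0.1,1,0]]' |sed -n '2p;4p'
```

```text
position: [0.5365, 0.1466, 0.1137]
contact_force: [-0.5, 0.2, 6.0]
position: [0.5365, 0.1466, 0.1133]
contact_force: [-2.8, 0.3, 5.6]
position: [0.5365, 0.1466, 0.1131]
contact_force: [-2.2, 1.2, 5.4]
position: [0.5364, 0.1466, 0.1129]
contact_force: [-2.6, 0.9, 6.4]
```

```bash
python3 -m inch '[[0.25,0,0,-0.5,0],[0.25,0,0,0,0],[0.25,0,0,0,0],[0.25,0,0,-3,0],[0.3,0,0,-8,0],[0.4,0,0,-15,0],[0.6,0,0,-20,0],[1,0,0,-15,0],[1,0,0,-8,0],[1,0,0,-3,0]]'; python3 go.py '[.5945,-.0975,.15]';python3 -c "
from h import *
b=eyes.get_image('scene');save(b,'s10.png',(290,100,120,100),6);a=eyes.get_image('top');save(a,'t10.png',(230,190,70,60),10)"
```

```text
clock: 24.82
position: [0.5308, 0.148, 0.1892]
ee_rot: [-0.014, 0.72, -0.692, 0.037]
contact_force: [0.2, 0.1, 0.3]
width: 0.0855
t 24.82 p [0.5308 0.148  0.1892] tx [ 0.039 -0.999  0.034] ty [-0.997 -0.041 -0.072] tz [ 0.073 -0.031 -0.997] F [0.2 0.1 0.3] w 0.0855 q6 [ 0.17  0.24  1.67 -0.05  1.17  1.72]
[246.3 -50.6  51.3] yaw -87.8
```

View pics/s10.png

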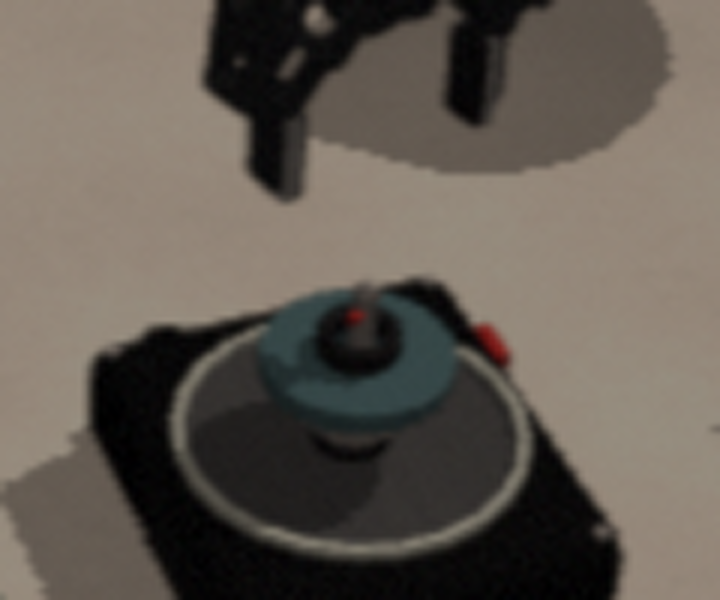

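View pics/t10.png

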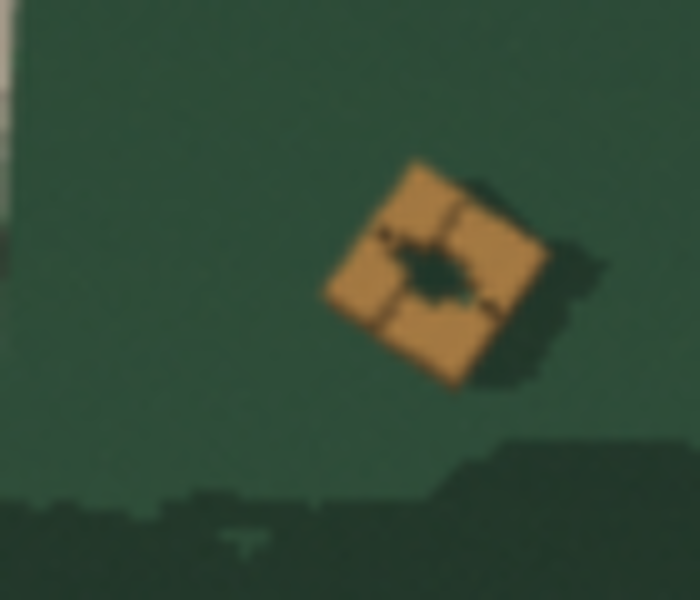

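```bash
python3 -m inch '[[1,8,-2,0,0],[1,18,-4,0,0],[1,28,-6,0,0],[1,33,-7,0,0],[1,33,-7,0,0],[1,33,-7,0,0],[1,28,-5,0,0]]'>/dev/null; python3 go.py '[.5953,-.098,.15]';  python3 -m inch '[[1,18,-4,0,0],[1,12,-2,0,0],[1,8,-1,0,0],[1,4,0,0,0],[1,0,0,0,0]]'>/dev/null; python3 go.py '[.5953,-.098,.15]'
```

```text
t 25.5 p [ 0.5727 -0.0351  0.1896] tx [ 0.05  -0.998  0.032] ty [-0.997 -0.052 -0.058] tz [ 0.06  -0.029 -0.998] F [ 1.1  0.2 -0. ] w 0.085 q6 [-0.17  0.27  1.63 -0.02  1.18  1.36]
[ 62.7 -17.   42.7] yaw -87.1
t 25.92 p [ 0.5806 -0.0887  0.1856] tx [ 0.042 -0.999  0.033] ty [-0.998 -0.043 -0.049] tz [ 0.05  -0.031 -0.998] F [-0.3  0.2  0.5] w 0.0854 q6 [-0.26  0.29  1.6  -0.02  1.19  1.28]
[  8.8 -12.5  36.6] yaw -87.6
```

```bash
python3 -m inch '[[1,3,-8,0,6.9],[1,3,-4,0,6.9],[1,1,-1,0,6.9],[1,0,0,0,6.9],[1,0,0,0,6.9],[1,0,0,0,0]]'>/dev/null; python3 go.py '[.5953,-.098,.15]';  python3 -m inch '[[1,0,0,25,0],[1,0,0,25,0],[1,0,0,16,0],[1,0,0,10,0],[1,0,0,5,0],[1,0,0,2,0]]'>/dev/null; python3 go.py '[.5953,-.098,.05]'
```

```text
t 26.42 p [ 0.5906 -0.0906  0.1836] tx [-0.549 -0.836 -0.002] ty [-0.834  0.549 -0.051] tz [ 0.044 -0.026 -0.999] F [ 0.2  0.2 -0.5] w 0.0851 q6 [-0.26  0.31  1.57 -0.02  1.21  1.9 ]
[ 3.7 -6.3 34. ] yaw -123.3
t 26.92 p [ 0.5948 -0.0879  0.0994] tx [-0.531 -0.848 -0.004] ty [-0.846  0.53  -0.053] tz [ 0.047 -0.025 -0.999] F [-0.2  0.  -0.4] w 0.0854 q6 [-0.25  0.39  1.68 -0.01  1.02  1.88]
[ 8.5 -3.2 49.6] yaw -122.0
```

```bash
python3 -m inch '[[1,0,0,0,-7.1],[1,0,0,0,-7.1],[1,0,0,0,-7.1],[1,0,0,0,-7.1],[1,0,0,0,-7.1],[1,0,0,0,-7.1],[1,0,0,0,-7.1],[1,0,0,0,-7.1],[1,0,0,0,-7.1],[1,0,0,0,-7.1],[1,0,0,0,-7.1],[1,0,0,0,-7.1],[1,0,0,0,-7.1],[1,0,0,0,-7.1],[1,0,0,0,-7.1],[1,0,0,0,-7.1],[1,0,0,0,-7.1],[1,0,0,0,-7.1],[1,0,0,0,-7.1],[1,0,0,0,-7.1]]'>/dev/null; python3 go.py '[.5953,-.098,.05]'; python3 -m inch '[[1,0,0,0,-7.1],[1,0,0,0,-7.1],[1,0,0,0,-7.1],[1,0,0,0,-7.1],[1,0,0,0,-5.3]]'>/dev/null; python3 go.py '[.5953,-.098,.05]'
```

```text
t 28.58 p [ 0.6056 -0.086   0.1182] tx [0.928 0.367 0.06 ] ty [ 0.364 -0.93   0.057] tz [ 0.076 -0.031 -0.997] F [0.1 0.2 0.5] w 0.0854 q6 [-0.25  0.37  1.66 -0.01  1.03 -0.62]
[-18.    3.6  67.5] yaw 21.6
t 29.0 p [ 0.6085 -0.0856  0.1238] tx [0.561 0.828 0.021] ty [ 0.824 -0.56   0.088] tz [ 0.085 -0.032 -0.996] F [-0.8 -0.1 -0.9] w 0.0856 q6 [-0.25  0.37  1.66 -0.01  1.03 -1.22]
[-19.2 -10.4  72.7] yaw 55.9
```

```bash
cat > q.py <<'E'
from h import *
s=manip.get_state();r=R.from_quat(np.roll(s["ee_rot"],-1)).as_matrix()
print(round(s["clock"],2),np.round(s["position"]*1000 if hasattr(s["position"],'shape') else np.array(s["position"])*1000,1),"tz",np.round(r[:2,2],4),"q",np.round(s["qpos"],3),"qd",np.round(s["qd"],2))
E
python3 q.py; python3 -m inch '[[1,0,0,0,0]]'>/dev/null;python3 q.py; python3 -m inch '[[1,0,0,0,0]]'>/dev/null;python3 q.py;python3 -m inch '[[1,0,0,15,0]]'>/dev/null;python3 q.py;python3 -m inch '[[1,0,0,15,0]]'>/dev/null;python3 q.py;python3 -m inch '[[1,0,0,0,0]]'>/dev/null;python3 q.py;python3 -m inch '[[1,0,0,0,0]]'>/dev/null;python3 q.py
```

```text
29.0 [608.5 -85.6 123.8] tz [ 0.0847 -0.0324] q [-0.247  0.366  1.656 -0.013  1.029 -1.215] qd [ 0.   -0.01 -0.01  0.    0.01 -1.16]
29.08 [609.1 -85.6 124.8] tz [ 0.0865 -0.0328] q [-0.246  0.365  1.655 -0.012  1.03  -1.218] qd [ 0.   -0.01 -0.01  0.    0.    0.05]
29.17 [609.5 -85.5 125.7] tz [ 0.0879 -0.033 ] q [-0.246  0.364  1.654 -0.012  1.03  -1.216] qd [ 0.   -0.01 -0.01 -0.    0.01 -0.02]
29.25 [613.3 -86.4 114.2] tz [ 0.0951 -0.0348] q [-0.246  0.377  1.667 -0.013  0.997 -1.214] qd [-0.    0.21  0.22 -0.   -0.42  0.03]
29.33 [615.5 -87.  100.2] tz [ 0.0977 -0.0354] q [-0.246  0.392  1.682 -0.013  0.964 -1.212] qd [ 0.    0.17  0.16 -0.   -0.4   0.03]
29.42 [614.3 -86.6  98.3] tz [ 0.0943 -0.0345] q [-0.246  0.394  1.684 -0.013  0.964 -1.21 ] qd [ 0.   -0.03 -0.03  0.    0.03  0.02]
29.5 [614.5 -86.6  98.6] tz [ 0.0945 -0.0345] q [-0.246  0.394  1.683 -0.013  0.964 -1.209] qd [ 0.    0.01  0.01  0.   -0.    0.01]
```

```bash
python3 go.py '[.5953,-.098,.007]'
```

```text
t 29.5 p [ 0.6145 -0.0866  0.0986] tx [0.564 0.825 0.025] ty [ 0.82  -0.564  0.097] tz [ 0.094 -0.034 -0.995] F [0.8 0.7 0.7] w 0.0852 q6 [-0.25  0.39  1.68 -0.01  0.96 -1.21]
[-22.5 -18.2  89.7] yaw 55.6
```

```bash
python3 -m inch '[[1,-8,-7,18,-1],[1,-8,-7,24,-1],[1,-5,-4,22,0],[1,-2,0,12,0]]'>/dev/null; python3 go.py '[.5953,-.098,.007]'
```

```text
t 29.83 p [ 0.6    -0.0997  0.0262] tx [0.535 0.844 0.027] ty [ 0.837 -0.535  0.113] tz [ 0.11  -0.038 -0.993] F [-0.9 -0.  -0.4] w 0.0857 q6 [-0.27  0.45  1.81 -0.01  0.76 -1.27]
[-1.7 -7.  18.5] yaw 57.6
```

```bash
python3 -m inch '[[1,-1,-5,10,0],[1,0,-1,7,0],[-1,0,0,0,0],[-1,0,0,0,0],[-1,0,0,0,0],[-1,0,0,0,0],[-1,0,0,0,0],[-1,0,0,0,0],[-1,0,0,0,0]]' 40; python3 go.py '[.5953,-.098,.007]';python3 -c "
from h import *
b=eyes.get_image('scene');save(b,'s11.png',(220,180,110,80),7)"
```

```text
clock: 30.58
position: [0.5997, -0.099, 0.0119]
ee_rot: [0.045, 0.876, 0.479, 0.041]
contact_force: [0.3, -0.1, -0.5]
width: 0.0347
t 30.58 p [ 0.5997 -0.099   0.0119] tx [0.538 0.842 0.029] ty [ 0.835 -0.537  0.119] tz [ 0.116 -0.04  -0.992] F [ 0.3 -0.1 -0.5] w 0.0347 q6 [-0.27  0.47  1.83 -0.01  0.72 -1.27]
[-1.6 -4.8  4.3] yaw 57.4
```

View pics/s11.png

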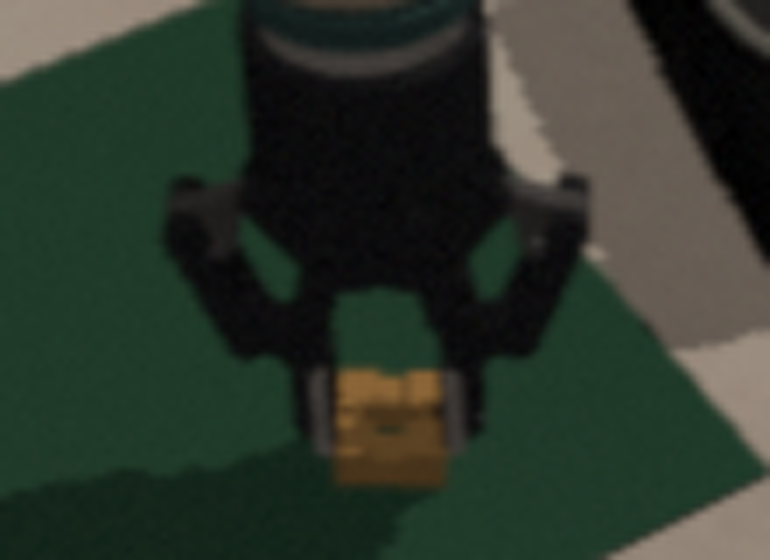

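```bash
python3 -m inch '[[-1,0,0,-8,0],[-1,0,0,-20,0],[-1,0,0,-30,0],[-1,0,0,-30,0],[-1,0,0,-30,0],[-1,0,0,-25,0],[-1,0,0,-12,0]]'>/dev/null; python3 go.py '[.5375,.146,.172]'; python3 q.py
```

```text
t 31.22 p [ 0.5771 -0.0916  0.1696] tx [0.539 0.842 0.025] ty [ 0.836 -0.538  0.107] tz [ 0.104 -0.036 -0.994] F [-0.  -0.7 -1.7] w 0.0346 q6 [-0.27  0.28  1.67 -0.01  1.08 -1.27]
[ 178.8 -160.7  -15.1] yaw 57.4
31.22 [577.1 -91.6 169.6] tz [ 0.1036 -0.0364] q [-0.272  0.275  1.672 -0.008  1.085 -1.269] qd [ 0.   -0.15 -0.18  0.    0.34 -0.  ]
```

```bash
python3 -m inch '[[-1,8,-7,-2,0],[-1,16,-14,-2,0],[-1,22,-20,-2,0],[-1,24,-22,-2,0],[-1,24,-22,-2,0],[-1,24,-22,-2,0],[-1,20,-18,-2,0],[-1,14,-12,0,0],[-1,8,-7,0,0],[-1,4,-3,0,0]]'>/dev/null; python3 go.py '[.5375,.146,.172]'; python3 q.py
```

```text
t 32.05 p [0.535  0.139  0.1722] tx [0.544 0.839 0.026] ty [ 0.833 -0.543  0.107] tz [ 0.104 -0.036 -0.994] F [-1.  -0.1 -1.8] w 0.0351 q6 [ 0.16  0.24  1.72 -0.06  1.09 -0.81]
[ 7.2 -1.7  0.2] yaw 57.1
32.05 [535.  139.  172.2] tz [ 0.1043 -0.0363] q [ 0.163  0.237  1.72  -0.06   1.088 -0.806] qd [ 0.15  0.02 -0.   -0.02  0.01  0.13]
```

```bash
python3 -m inch '[[-1,0,0,0,-7.1],[-1,0,0,0,-7.1],[-1,0,0,0,-7.1],[-1,0,0,0,-7.1]]'>/dev/null; python3 q.py; python3 -m inch '[[-1,0,0,0,-7.1],[-1,0,0,0,-7.1],[-1,0,0,0,-7.1],[-1,0,0,0,-7.1],[-1,0,0,0,-5.3]]'>/dev/null; python3 q.py; python3 -m inch '[[-1,0,0,0,0]]'>/dev/null; python3 go.py '[.5375,.146,.172]'; python3 q.py
python3 -c "
from h import *
b=eyes.get_image('scene');save(b,'s12.png',(310,100,90,70),8);a=eyes.get_image('top');save(a,'t12.png',(110,190,90,70),8)"
```

```text
32.38 [531.  142.2 169.1] tz [ 0.098 -0.036] q [ 0.17   0.238  1.726 -0.059  1.088 -1.304] qd [ 0.01  0.01  0.02 -0.   -0.   -1.47]
32.8 [527.4 141.5 165.6] tz [ 0.0907 -0.0374] q [ 0.17   0.24   1.733 -0.059  1.087 -1.9  ] qd [-0.    0.01  0.02  0.   -0.   -1.14]
t 32.88 p [0.5268 0.1413 0.1649] tx [-0.499  0.863 -0.077] ty [0.862 0.503 0.058] tz [ 0.089 -0.038 -0.995] F [ 0.3  0.1 -1.3] w 0.0344 q6 [ 0.17  0.24  1.73 -0.06  1.09 -1.9 ]
[-1.8 12.  -6.3] yaw 120.0
32.88 [526.8 141.3 164.9] tz [ 0.0892 -0.0376] q [ 0.17   0.24   1.734 -0.059  1.087 -1.902] qd [-0.    0.    0.01 -0.   -0.    0.06]
```

View pics/s12.png

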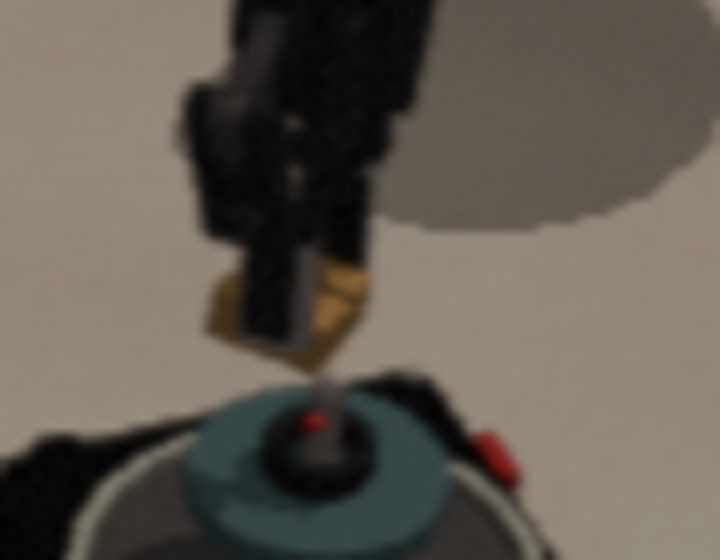

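View pics/t12.png

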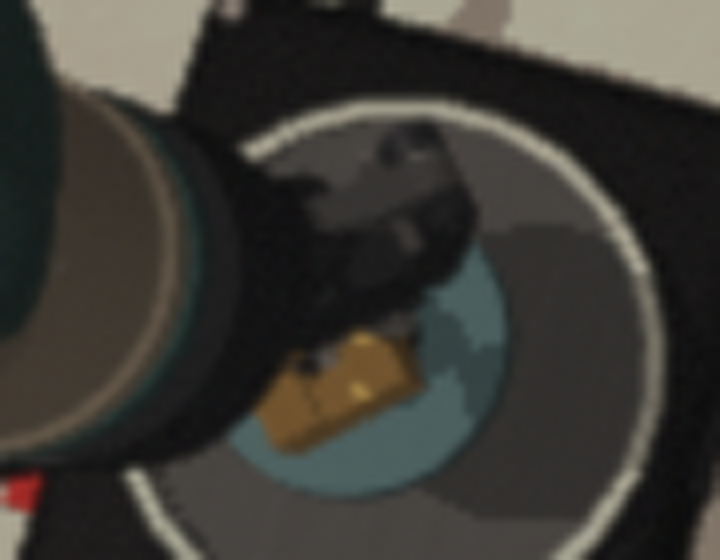

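```bash
python3 go.py '[.43,-.05,.05]'
```

```text
t 32.98 p [0.5269 0.1414 0.165 ] tx [-0.495  0.865 -0.077] ty [0.864 0.5   0.059] tz [ 0.089 -0.038 -0.995] F [ 0.8 -0.3 -1.1] w 0.0347 q6 [ 0.17  0.24  1.73 -0.06  1.09 -1.9 ]
[-108.8 -186.1  113. ] yaw 119.8
```

```bash
python3 -m inch '[[-1,-4,-7,-2,0],[-1,-8,-14,-2,0],[-1,-12,-21,0,0],[-1,-14,-24,0,0],[-1,-14,-24,0,0],[-1,-14,-24,5,0],[-1,-13,-22,10,0],[-1,-11,-19,15,0],[-1,-8,-14,20,0],[-1,-4,-8,20,0],[-1,0,0,12,0],[-1,0,0,6,0],[-1,0,0,3,0]]'>/dev/null; python3 q.py; python3 go.py '[.43,-.05,.02]'
```

```text
34.07 [417.  -54.4  76.3] tz [ 0.0939 -0.0451] q [-0.28   0.156  2.123 -0.025  0.759 -2.339] qd [-0.03  0.05  0.06 -0.   -0.11  0.  ]
t 34.07 p [ 0.417  -0.0544  0.0763] tx [-0.48   0.873 -0.085] ty [0.872 0.485 0.06 ] tz [ 0.094 -0.045 -0.995] F [-0.1  0.3 -0.9] w 0.0347 q6 [-0.28  0.16  2.12 -0.03  0.76 -2.34]
[ 2.4 10.1 57. ] yaw 118.8
```

```bash
python3 -m inch '[[-1,0,3,8,0],[-1,0,2,4,0],[-1,0,0,0,0]]'>/dev/null; python3 q.py;python3 -m inch '[[-1,0,0,0,0],[-1,0,0,0,0],[-1,0,0,0,0],[-1,0,0,0,0]]'>/dev/null; python3 q.py
```

```text
34.32 [423.  -52.8  64.7] tz [ 0.0956 -0.0458] q [-0.272  0.182  2.13  -0.028  0.725 -2.327] qd [ 0.   -0.   -0.01 -0.    0.    0.  ]
34.65 [425.1 -52.1  65.8] tz [ 0.0985 -0.0463] q [-0.269  0.182  2.127 -0.028  0.725 -2.327] qd [ 0.01 -0.   -0.01  0.    0.    0.  ]
```

```bash
python3 -m inch '[[-1,0,0,10,-1],[-1,0,0,15,-1],[-1,0,0,12,-0.5],[-1,0,0,6,0]]'|sed -n '2p;4p';python3 -m inch '[[-1,0,0,2.5,0]]'|sed -n '2p;4p'; python3 go.py '[.43,-.05,.012]'
```

```text
position: [0.433, -0.0545, 0.0249]
contact_force: [0.6, -0.9, -0.7]
position: [0.4331, -0.0545, 0.0219]
contact_force: [0.1, 0.6, -1.2]
t 35.07 p [ 0.4331 -0.0545  0.0219] tx [-0.521  0.848 -0.097] ty [0.847 0.528 0.065] tz [ 0.107 -0.048 -0.993] F [ 0.1  0.6 -1.2] w 0.0346 q6 [-0.27  0.26  2.18 -0.03  0.59 -2.37]
[ 6.4 -0.9  9.3] yaw 121.6
```

```bash
python3 -m inch '[[-1,0,0,4,0],[-1,0,0,3,0]]'|sed -n '2p;4p';python3 -m inch '[[-1,0,0,2,0]]'|sed -n '2p;4p';python3 -m inch '[[-1,0,0,2,0]]'|sed -n '2p;4p'
```

```text
position: [0.4343, -0.0549, 0.0149]
contact_force: [-0.3, 1.1, -2.1]
position: [0.4347, -0.055, 0.0128]
contact_force: [-0.3, 0.3, -0.4]
position: [0.4349, -0.0552, 0.0116]
contact_force: [-8.4, 0.5, 23.4]
```

```bash
python3 -m inch '[[-0.05,0,0,-1,0],[-0.05,0,0,0,0],[-0.05,0,-4,2,0],[-1,0,0,1,0],[-1,0,0,0,0],[-1,0,0,0,0],[-1,0,0,0,0],[-1,0,0,0,0]]' 40; python3 go.py '[.43,-.05,.012]'; python3 -c "
from h import *
b=eyes.get_image('scene');save(b,'s13.png',(200,150,110,80),7);a=eyes.get_image('top');save(a,'t13.png',(230,240,90,70),8)"
```

```text
clock: 36.07
position: [0.4321, -0.0582, 0.0115]
ee_rot: [0.061, 0.486, 0.872, 0.005]
contact_force: [0.4, 0.4, 2.5]
width: 0.0346
t 36.07 p [ 0.4321 -0.0582  0.0115] tx [-0.52   0.848 -0.101] ty [0.847 0.527 0.068] tz [ 0.111 -0.05  -0.993] F [0.4 0.4 2.5] w 0.0346 q6 [-0.28  0.28  2.19 -0.03  0.54 -2.38]
[ 8.1  2.6 -1.1] yaw 121.5
```

View pics/s13.png

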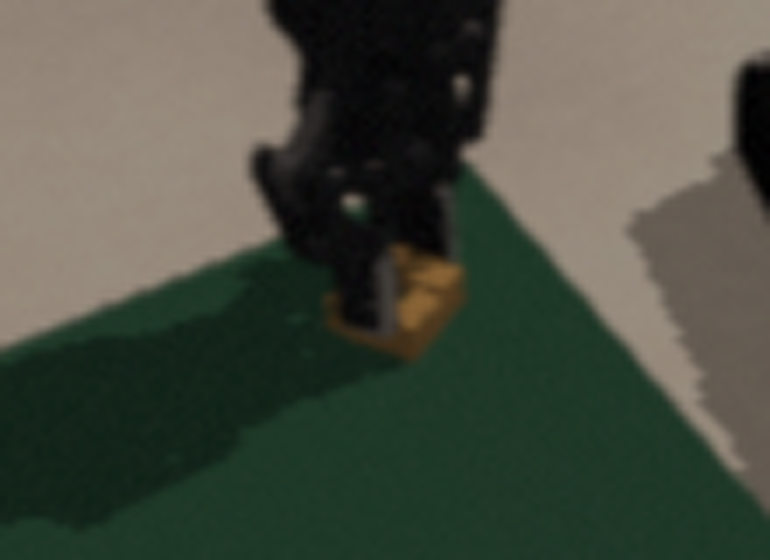

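```bash
python3 -m inch '[[-1,0,0,-8,0],[-1,0,0,-20,0],[-1,0,0,-30,0],[-1,0,0,-30,0],[-1,3,5,-30,0],[-1,8,10,-25,0],[-1,12,16,-12,0]]'>/dev/null; python3 go.py '[.5344,.146,.167]'
```

```text
t 36.75 p [ 0.4234 -0.0146  0.1692] tx [-0.518  0.85  -0.091] ty [0.85  0.524 0.057] tz [ 0.096 -0.048 -0.994] F [ 0.9 -0.7 -0.9] w 0.035 q6 [-0.17  0.04  1.97 -0.04  1.03 -2.28]
[ 79.3 178.4   5.1] yaw 121.4
```

```bash
python3 -m inch '[[-1,11,24,0,0],[-1,12,27,1,0],[-1,12,27,1,0],[-1,12,27,1,0],[-1,12,26,0,0],[-1,8,18,0,0],[-1,4,9,0,0],[-1,2,4,0,0],[-1,0,0,0,0]]'>/dev/null; python3 go.py '[.5344,.146,.160]'; python3 q.py
```

```text
t 37.5 p [0.5274 0.1418 0.1775] tx [-0.519  0.849 -0.098] ty [0.848 0.526 0.066] tz [ 0.108 -0.049 -0.993] F [ 0.7  0.6 -2. ] w 0.0351 q6 [ 0.18  0.22  1.72 -0.08  1.1  -1.91]
[ 1.7  7.  17.9] yaw 121.4
37.5 [527.4 141.8 177.5] tz [ 0.1076 -0.0491] q [ 0.181  0.224  1.724 -0.076  1.097 -1.911] qd [ 0.   -0.    0.01 -0.01  0.02 -0.  ]
```

```bash
python3 -m inch '[[-1,1,4,2,0],[-1,0.7,3,4,0],[-1,0,0,4,0],[-1,0,0,1,0],[-1,0,0,0,0],[-1,0,0,0,0],[-1,0,0,0,0],[-1,0,0,0,0]]'>/dev/null; python3 go.py '[.5344,.146,.160]'; python3 -c "
from h import *
b=eyes.get_image('scene');save(b,'s14.png',(320,100,70,60),10);a=eyes.get_image('top');save(a,'t14.png',(120,200,70,50),10)"
```

```text
t 38.17 p [0.5301 0.1413 0.165 ] tx [-0.515  0.851 -0.098] ty [0.851 0.522 0.06 ] tz [ 0.102 -0.053 -0.993] F [ 0.4 -0.5 -2.7] w 0.0347 q6 [ 0.18  0.24  1.73 -0.08  1.08 -1.9 ]
[2.3 5.8 5.2] yaw 121.2
```

View pics/s14.png

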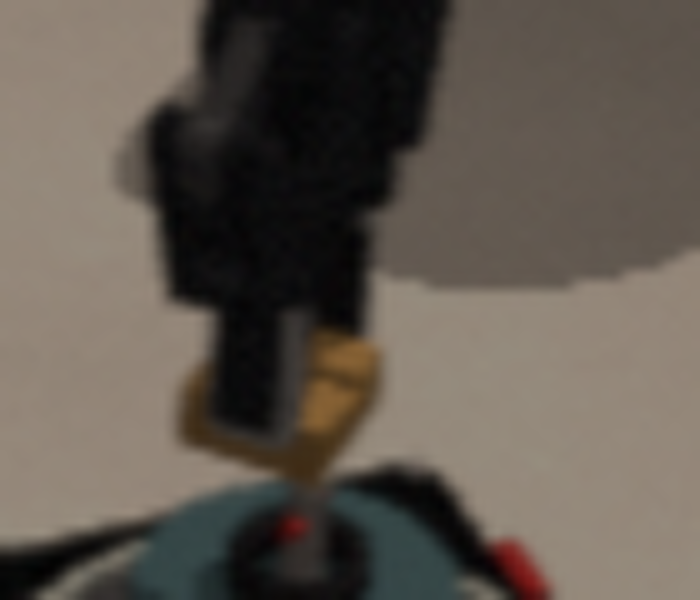

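View pics/t14.png

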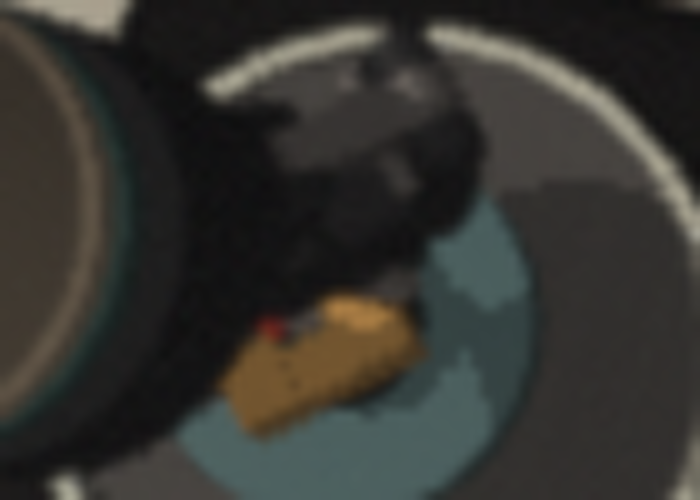

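```bash
python3 -m inch '[[-1,2,4,0,0],[-1,0.5,1.5,0,0],[-1,0,0,1,0]]'>/dev/null; python3 go.py '[.5344,.146,.152]'
```

```text
t 38.52 p [0.5344 0.147  0.1648] tx [-0.515  0.852 -0.099] ty [0.851 0.522 0.061] tz [ 0.104 -0.052 -0.993] F [ 0.3  0.1 -1. ] w 0.0345 q6 [ 0.19  0.25  1.72 -0.08  1.08 -1.89]
[ 0.4 -1.3 12.8] yaw 121.2
```

```bash
python3 -m inch '[[-1,0.2,-0.5,4,0],[-1,0,-0.4,4,0],[-1,0,-0.2,2,0]]'|sed -n '2p;4p';python3 -m inch '[[-1,0,-0.1,1.5,0]]'|sed -n '2p;4p'; python3 go.py '[.5344,.146,.146]'
```

```text
position: [0.5349, 0.1466, 0.1543]
contact_force: [-0.5, 0.4, -1.2]
position: [0.5347, 0.1464, 0.1522]
contact_force: [-0.5, -0.3, -0.9]
t 38.85 p [0.5347 0.1464 0.1522] tx [-0.516  0.851 -0.099] ty [0.85  0.523 0.062] tz [ 0.104 -0.052 -0.993] F [-0.5 -0.3 -0.9] w 0.034 q6 [ 0.19  0.26  1.74 -0.08  1.05 -1.89]
[ 0.4 -0.8  6.1] yaw 121.2
```

```bash
python3 -m inch '[[-1,0,-0.3,1.5,0]]'|sed -n '2p;4p';python3 -m inch '[[-1,0,-0.2,1.2,0]]'|sed -n '2p;4p';python3 -m inch '[[-1,0,-0.1,1.2,0]]'|sed -n '2p;4p';python3 -m inch '[[-1,0,-0.1,1.2,0]]'|sed -n '2p;4p'; python3 go.py '[.5344,.146,.146]'
```

```text
position: [0.5345, 0.1461, 0.1502]
contact_force: [-0.7, 0.7, -1.6]
position: [0.5342, 0.1458, 0.1486]
contact_force: [-0.4, 0.4, -0.5]
position: [0.5346, 0.1458, 0.1475]
contact_force: [0.4, -0.2, 1.8]
position: [0.5349, 0.1459, 0.1466]
contact_force: [0.2, 0.8, 2.3]
t 39.18 p [0.5349 0.1459 0.1466] tx [-0.515  0.851 -0.098] ty [0.851 0.522 0.063] tz [ 0.105 -0.051 -0.993] F [0.2 0.8 2.3] w 0.0347 q6 [ 0.19  0.26  1.75 -0.08  1.03 -1.89]
[ 0.4 -0.5  0.6] yaw 121.2
```

```bash
python3 -m inch '[[-1,0,1,0.5,0]]'|sed -n '2p;4p';python3 -m inch '[[-1,0,0.3,1.2,0]]'|sed -n '2p;4p';python3 -m inch '[[-1,0,0,1.2,0]]'|sed -n '2p;4p'; python3 -m inch '[[-1,0,0,1.2,0]]'|sed -n '2p;4p';python3 go.py '[.5344,.146,.1415]'
```

```text
position: [0.5357, 0.1464, 0.1461]
contact_force: [0.2, 0.2, -1.4]
position: [0.5363, 0.1466, 0.145]
contact_force: [-1.2, -0.3, -1.9]
position: [0.5364, 0.1465, 0.1437]
contact_force: [0.1, -0.4, -1.3]
position: [0.5366, 0.1464, 0.1423]
contact_force: [0.9, 0.5, -1.6]
t 39.52 p [0.5366 0.1464 0.1423] tx [-0.515  0.851 -0.098] ty [0.851 0.522 0.063] tz [ 0.105 -0.051 -0.993] F [ 0.9  0.5 -1.6] w 0.0346 q6 [ 0.19  0.27  1.75 -0.08  1.02 -1.89]
[ 0.9 -2.1  0.6] yaw 121.2
```

```bash
python3 -m inch '[[-1,0,-0.1,1.2,0]]'|sed -n '2p;4p';python3 -m inch '[[-1,0,-0.1,1.2,0]]'|sed -n '2p;4p';python3 -m inch '[[-1,0,-0.1,1.2,0]]'|sed -n '2p;4p'; python3 -m inch '[[-1,0,-0.1,1.2,0]]'|sed -n '2p;4p'
```

```text
position: [0.5367, 0.1463, 0.141]
contact_force: [-0.7, 0.7, 1.7]
position: [0.5367, 0.1466, 0.1398]
contact_force: [-0.4, 1.7, -0.9]
position: [0.5365, 0.1469, 0.1384]
contact_force: [-0.8, 1.6, -1.0]
position: [0.5363, 0.147, 0.1371]
contact_force: [-1.3, 1.4, -0.9]
```

```bash
python3 -m inch '[[-1,0.4,-0.1,1.2,0]]'|sed -n '2p;4p';python3 -m inch '[[-1,0.2,-0.1,1.2,0]]'|sed -n '2p;4p';python3 -m inch '[[-1,0.1,-0.1,1.2,0]]'|sed -n '2p;4p'; python3 -m inch '[[-1,0,-0.1,1.2,0]]'|sed -n '2p;4p'
```

```text
position: [0.5361, 0.147, 0.1356]
contact_force: [0.3, 0.4, -0.8]
position: [0.5359, 0.1468, 0.1341]
contact_force: [-0.7, 1.1, -0.3]
position: [0.5358, 0.1468, 0.1326]
contact_force: [0.1, 1.0, -0.4]
position: [0.5358, 0.1467, 0.1313]
contact_force: [-0.9, 0.4, -0.2]
```

```bash
python3 -m inch '[[-1,0.1,-0.1,1.2,0]]'|sed -n '2p;4p';python3 -m inch '[[-1,0.1,-0.1,1.2,0]]'|sed -n '2p;4p';python3 -m inch '[[-1,0.1,-0.1,1,0]]'|sed -n '2p;4p'; python3 -m inch '[[-1,0,-0.1,1,0]]'|sed -n '2p;4p'; python3 go.py '[.5344,.146,.12]'
```

```text
position: [0.5357, 0.1467, 0.1299]
contact_force: [-0.5, 1.1, -1.0]
position: [0.5357, 0.1467, 0.1285]
contact_force: [-1.4, 0.7, 2.5]
position: [0.5359, 0.1467, 0.1279]
contact_force: [-2.2, 1.2, 5.1]
position: [0.5359, 0.1467, 0.1275]
contact_force: [-3.1, 0.6, 6.3]
t 40.52 p [0.5359 0.1467 0.1275] tx [-0.515  0.852 -0.097] ty [0.851 0.522 0.063] tz [ 0.104 -0.05  -0.993] F [-3.1  0.6  6.3] w 0.0348 q6 [ 0.19  0.28  1.78 -0.08  0.99 -1.89]
[ 0.9 -2.1  7.4] yaw 121.2
```

```bash
python3 -m inch '[[-1,0,-0.1,1.5,0]]' 60|sed -n '2p;4p';python3 -m inch '[[-1,0,-0.1,2,0]]'|sed -n '2p;4p';python3 -m inch '[[-1,0,-0.1,2,0]]'|sed -n '2p;4p'; python3 -m inch '[[-1,0,-0.2,2,0]]'|sed -n '2p;4p'; python3 go.py '[.5344,.146,.119]'
```

```text
position: [0.536, 0.1468, 0.1269]
contact_force: [-3.6, 1.5, 7.7]
position: [0.536, 0.1468, 0.1258]
contact_force: [-3.4, 1.8, 9.0]
position: [0.536, 0.1468, 0.1249]
contact_force: [-4.0, 1.1, 9.1]
position: [0.536, 0.1468, 0.1242]
contact_force: [-4.2, 1.0, 9.5]
t 40.85 p [0.536  0.1468 0.1242] tx [-0.515  0.852 -0.097] ty [0.851 0.521 0.066] tz [ 0.106 -0.049 -0.993] F [-4.2  1.   9.5] w 0.034 q6 [ 0.19  0.29  1.78 -0.08  0.98 -1.89]
[ 0.7 -2.1  5. ] yaw 121.1
```

```bash
python3 -m inch '[[-1,0,-0.3,3,0]]'|sed -n '2p;4p';python3 -m inch '[[-1,0,-0.3,3,0]]'|sed -n '2p;4p';python3 -m inch '[[-1,0,-0.3,3,0]]'|sed -n '2p;4p'; python3 -m inch '[[-1,0,-0.3,3,0]]'|sed -n '2p;4p'; python3 go.py '[.5344,.146,.118]'
```

```text
position: [0.536, 0.1468, 0.1227]
contact_force: [-4.6, 2.0, 10.7]
position: [0.536, 0.1467, 0.1212]
contact_force: [-4.3, 1.1, 12.3]
position: [0.5361, 0.1467, 0.1199]
contact_force: [-5.0, 1.4, 12.7]
position: [0.5361, 0.1467, 0.1187]
contact_force: [-5.4, 1.3, 13.5]
t 41.18 p [0.5361 0.1467 0.1187] tx [-0.514  0.852 -0.097] ty [0.851 0.521 0.07 ] tz [ 0.111 -0.047 -0.993] F [-5.4  1.3 13.5] w 0.0342 q6 [ 0.19  0.29  1.79 -0.08  0.96 -1.89]
[ 0.4 -1.8  0.5] yaw 121.1
```

```bash
python3 -m inch '[[-1,0,-0.3,3,0]]'|sed -n '2p;4p'; python3 -c "
from h import *
b=eyes.get_image('scene');save(b,'s15.png',(320,110,70,60),10)"; python3 q.py
```

```text
position: [0.5361, 0.1467, 0.1177]
contact_force: [-6.6, 0.8, 14.3]
41.32 [536.  146.7 117.6] tz [ 0.1117 -0.0461] q [ 0.185  0.291  1.797 -0.081  0.954 -1.888] qd [ 0.   -0.   -0.   -0.    0.01 -0.  ]
```

View pics/s15.png

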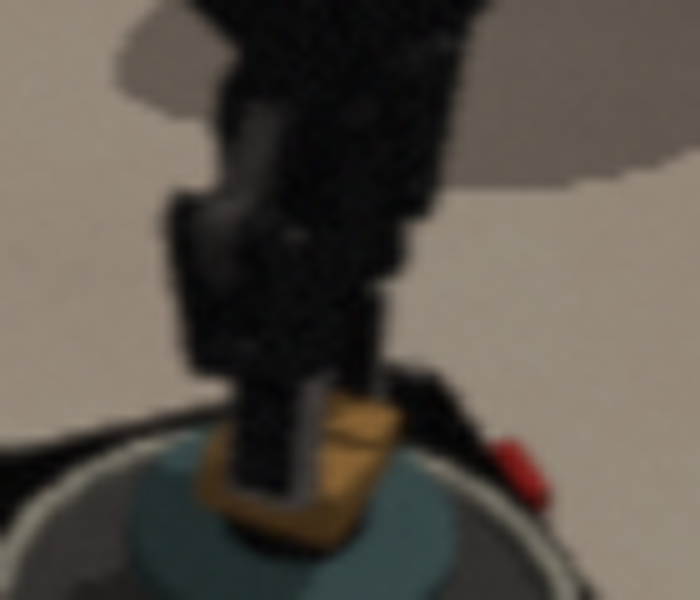

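```bash
python3 -m inch '[[-1,0,-0.2,2.6,4],[-1,0,-0.2,2.6,6]]'|sed -n '2p;4p'; python3 go.py '[.5361,.1467,.118]'; python3 -m inch '[[-1,0,-0.2,2.6,6],[-1,0,-0.2,2.6,6]]'|sed -n '2p;4p'; python3 go.py '[.5361,.1467,.118]'
```

```text
position: [0.5371, 0.1459, 0.1173]
contact_force: [-7.3, -0.1, 17.3]
t 41.48 p [0.5371 0.1459 0.1173] tx [-0.355  0.931 -0.086] ty [0.928 0.362 0.092] tz [ 0.117 -0.047 -0.992] F [-7.3 -0.1 17.3] w 0.0339 q6 [ 0.18  0.29  1.8  -0.08  0.95 -1.71]
[ 1.  -0.6 -0.8] yaw 110.9
position: [0.5366, 0.145, 0.1171]
contact_force: [-6.4, 0.7, 16.6]
t 41.65 p [0.5366 0.145  0.1171] tx [-0.145  0.987 -0.066] ty [0.982 0.152 0.11 ] tz [ 0.118 -0.049 -0.992] F [-6.4  0.7 16.6] w 0.0339 q6 [ 0.18  0.29  1.8  -0.09  0.94 -1.49]
[ 1.6 -0.1 -1.1] yaw 98.4
```

```bash
python3 -m inch '[[-1,0.5,0,2.3,6.5],[-1,0.3,0,2.3,6.5],[-1,0,0,2.3,6.5]]'|sed -n '2p;4p'; python3 go.py '[.5361,.1467,.118]'; python3 -m inch '[[-1,0.2,0,2.3,6.5],[-1,0.2,0,2.3,6.5],[-1,0,0,2.3,6.5]]'|sed -n '2p;4p'; python3 go.py '[.5361,.1467,.118]'
```

```text
position: [0.5363, 0.1448, 0.1175]
contact_force: [-6.9, 2.7, 16.7]
t 41.9 p [0.5363 0.1448 0.1175] tx [ 0.205  0.978 -0.025] ty [ 0.971 -0.2    0.129] tz [ 0.121 -0.051 -0.991] F [-6.9  2.7 16.7] w 0.0337 q6 [ 0.19  0.29  1.8  -0.09  0.94 -1.13]
[ 1.8 -0.5 -0.6] yaw 78.2
position: [0.5357, 0.1446, 0.1182]
contact_force: [-8.0, 2.3, 16.9]
t 42.15 p [0.5357 0.1446 0.1182] tx [0.53  0.848 0.021] ty [ 0.839 -0.528  0.133] tz [ 0.124 -0.052 -0.991] F [-8.   2.3 16.9] w 0.0341 q6 [ 0.19  0.29  1.81 -0.09  0.94 -0.77]
[ 2.  -0.8  0.2] yaw 58.0
```

```bash
python3 -m inch '[[-1,0.2,0,2.5,6.5],[-1,0.2,0,2.5,6.5]]'|sed -n '2p;4p'; python3 go.py '[.5361,.1467,.118]'; python3 -m inch '[[-1,0.2,0,2.5,6.5],[-1,0,0,2.5,5]]'|sed -n '2p;4p'; python3 go.py '[.5361,.1467,.118]'
```

```text
position: [0.5353, 0.1445, 0.1186]
contact_force: [-7.9, 1.6, 19.4]
t 42.32 p [0.5353 0.1445 0.1186] tx [0.712 0.7   0.052] ty [ 0.691 -0.712  0.125] tz [ 0.125 -0.053 -0.991] F [-7.9  1.6 19.4] w 0.0343 q6 [ 0.19  0.28  1.81 -0.09  0.94 -0.53]
[ 2.  -1.1  0.6] yaw 44.5
position: [0.535, 0.1445, 0.119]
contact_force: [-7.2, 1.5, 16.7]
t 42.48 p [0.535  0.1445 0.119 ] tx [0.84  0.536 0.078] ty [ 0.527 -0.842  0.113] tz [ 0.126 -0.054 -0.991] F [-7.2  1.5 16.7] w 0.0339 q6 [ 0.19  0.28  1.81 -0.09  0.94 -0.32]
[ 2.  -1.4  1. ] yaw 32.5
```

```bash
python3 -m inch '[[-1,0,0,1.8,1.5],[-1,0,0,1.2,0]]'|sed -n '2p;4p'; python3 -m inch '[[-1,0,0,0.5,0],[-1,0,0,0,0]]'|sed -n '2p;4p'; python3 go.py '[.5361,.1467,.122]';python3 -m inch '[[-1,0,0,0,0],[-1,0,0,0,0]]'|sed -n '2p;4p'; python3 go.py '[.5361,.1467,.122]'; python3 -c "
from h import *
b=eyes.get_image('scene');save(b,'s16.png',(320,110,70,60),10);a=eyes.get_image('top');save(a,'t16.png',(120,200,70,50),10)"
```

```text
position: [0.5352, 0.1448, 0.1201]
contact_force: [-3.9, -0.1, 9.5]
position: [0.5352, 0.1449, 0.1228]
contact_force: [-3.6, 0.6, 7.3]
t 42.82 p [0.5352 0.1449 0.1228] tx [0.855 0.512 0.086] ty [ 0.502 -0.857  0.113] tz [ 0.132 -0.054 -0.99 ] F [-3.6  0.6  7.3] w 0.0339 q6 [ 0.19  0.28  1.81 -0.1   0.94 -0.29]
[ 1.6 -1.2  0.8] yaw 30.9
position: [0.5351, 0.1448, 0.1243]
contact_force: [0.8, 1.3, -4.1]
t 42.98 p [0.5351 0.1448 0.1243] tx [0.854 0.513 0.087] ty [ 0.503 -0.857  0.114] tz [ 0.133 -0.054 -0.99 ] F [ 0.8  1.3 -4.1] w 0.0336 q6 [ 0.19  0.27  1.81 -0.1   0.94 -0.29]
[ 1.6 -1.4  2.3] yaw 31.0
```

View pics/s16.png

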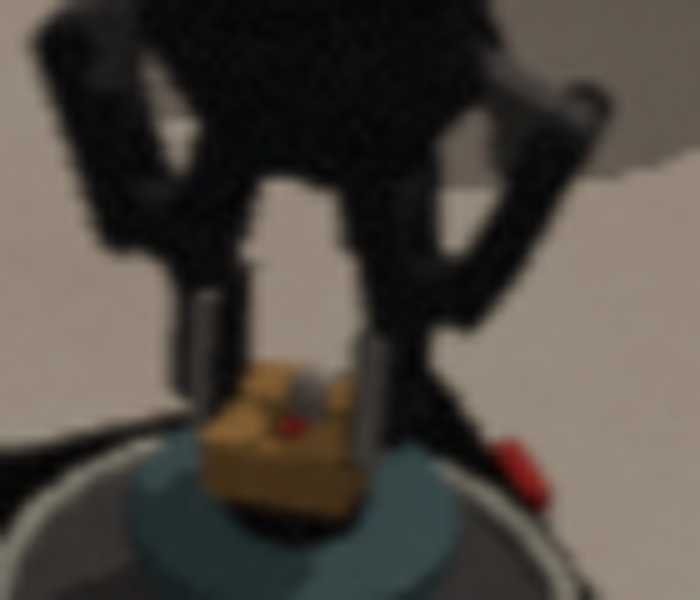

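View pics/t16.png

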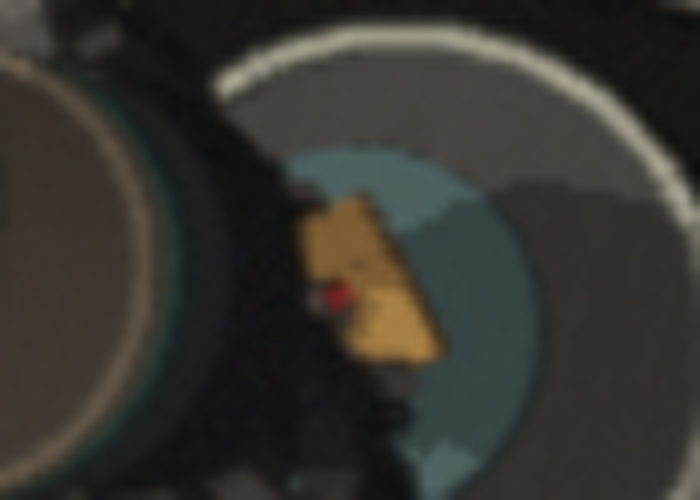

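```bash
python3 -m inch '[[0.2,0,0,0.5,0],[0.25,0,0,0,0],[0.3,0,0,0,0],[0.3,0,0,0,0]]'|sed -n '2,6p'; python3 -m inch '[[0.35,0,0,-3,0],[0.4,0,0,-8,0],[0.4,0,0,-15,0],[0.5,0,0,-25,0],[0.5,0,0,-25,0],[0.5,0,0,-20,0],[0.5,0,0,-10,0],[0.5,0,0,0,0]]'; python3 -c "
from h import *
b=eyes.get_image('scene');save(b,'s17.png',(310,100,90,80),8);a=eyes.get_image('top');save(a,'t17.png',(120,195,80,70),9)"
```

```text
position: [0.5361, 0.1441, 0.1228]
ee_rot: [0.044, 0.962, 0.264, 0.057]
contact_force: [0.0, 1.1, 0.4]
width: 0.0555
clock: 44.08
position: [0.521, 0.1497, 0.2345]
ee_rot: [0.044, 0.962, 0.263, 0.056]
contact_force: [-0.2, 0.6, 0.7]
width: 0.0639
```

View pics/s17.png

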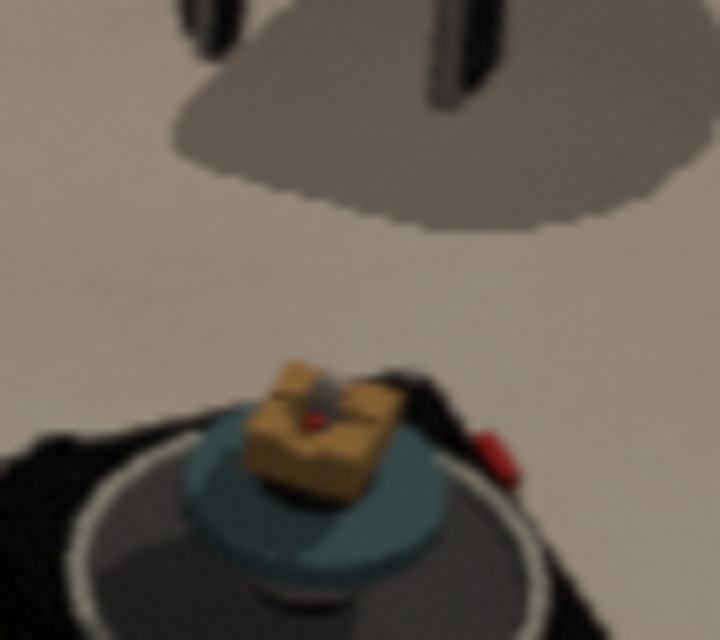

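View pics/t17.png

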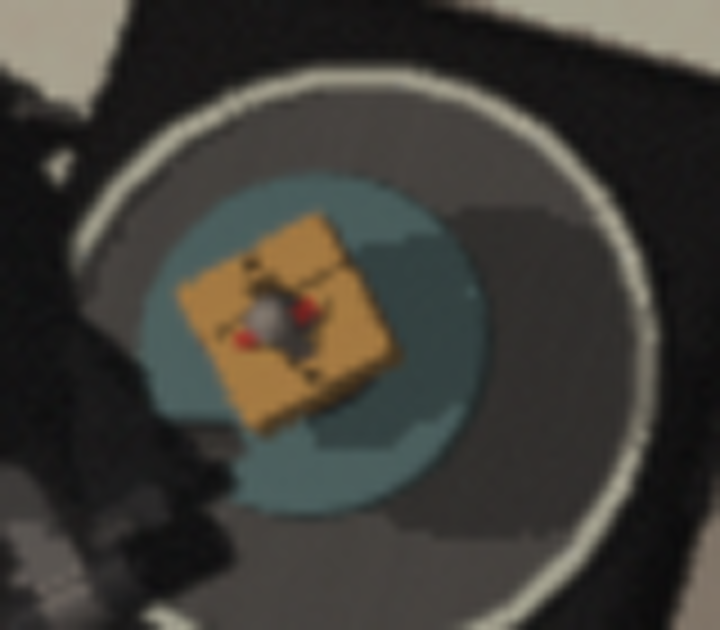

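```bash
python3 - <<'E'
from h import *
b=eyes.get_image('scene');a=eyes.get_image('top')
from scipy.optimize import least_squares
c0=np.array([.5345,.147])
for im,nm,(l,t,w,h,s),off in ((b,"oS.png",(325,130,60,50,12),(0,0)),(a,"oT.png",(125,205,60,50,12),(0,0))):
    f=cv2.resize(im["frame"][t:t+h,l:l+w,::-1],None,fx=s,fy=s,interpolation=cv2.INTER_CUBIC)
    px=lambda P:np.array([[(x-l+.5)*s-.5,(y-t+.5)*s-.5] for x,y in proj(im,P)]).astype(int)
    hue=cv2.cvtColor(im["frame"],cv2.COLOR_RGB2HSV);m=((hue[...,0]>8)&(hue[...,0]<24)&(hue[...,1]>110)&(hue[...,2]>40))
    mm=np.zeros_like(m);mm[t:t+h,l:l+w]=m[t:t+h,l:l+w]
    for z in (.112,.115,.118):
        x,n,ar=fit(im,mm,box(.036,np.radians(31),.016)+[0,0,z],[.534,.147]);print(nm,z,np.round(x,4),n,round(ar))
    x,_,_=fit(im,mm,box(.036,np.radians(31),.016)+[0,0,.115],[.534,.147])
    B=box(.036,np.radians(31),.016)+[*x,.115]
    for k in (0,4): cv2.polylines(f,[px(B[k:k+4])],True,(0,255,0),1)
    for r,z in ((.04,.0922),(.04,.1032)): cv2.polylines(f,[px(np.c_[C*r+x,np.full(48,z)])],True,(255,255,0),1)
    cv2.imwrite("pics/"+nm,f)
E
```

```text
oS.png 0.112 [0.5335 0.149 ] 251 245
oS.png 0.115 [0.5364 0.1466] 251 247
oS.png 0.118 [0.5391 0.1441] 251 249
oT.png 0.112 [0.5351 0.1479] 361 369
oT.png 0.115 [0.5346 0.1471] 361 371
oT.png 0.118 [0.5342 0.1463] 361 373
```

View pics/oS.png

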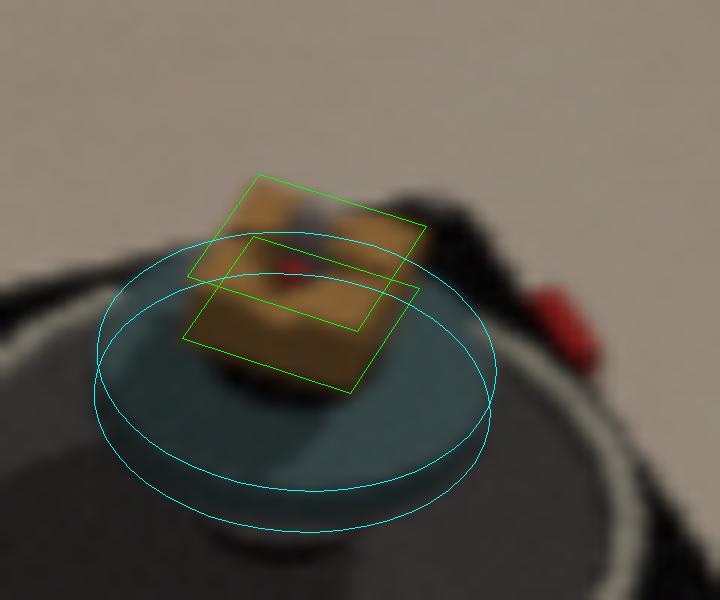

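View pics/oT.png

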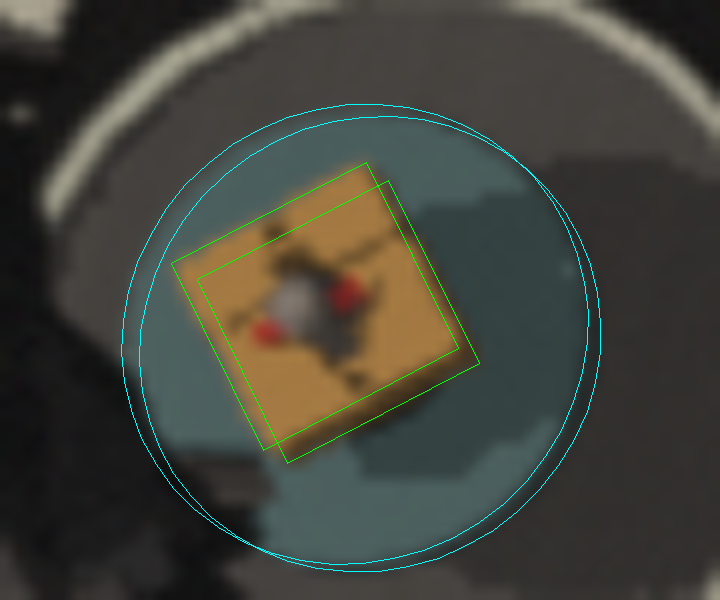

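```bash
python3 -m inch '[[0.5,0,0,0,0],[0.5,0,0,0,0],[0.5,0,0,0,0]]'; python3 -c "
from rig import manip
print(manip.sign_off())"
```

```text
clock: 44.53
position: [0.5176, 0.1485, 0.2268]
ee_rot: [0.044, 0.962, 0.264, 0.049]
contact_force: [0.3, 0.3, -0.0]
width: 0.0638
the job is handed in; nothing more can be done
None
```

The polishing head is mounted and the job is handed in at about 44.5 s. I placed the spacer on the flange, the wheel on the spacer with its hub up, and then the bushing.

- **Bushing:** I lowered it with the keyway turned to the pin angle I read from the top image (about -59°), and the pin went through on the first try. I pressed it down about 10–11 mm, turned it a quarter, let it come up under the pin and let go. The highest wrist force I read was about 23 N vertical, when setting the bushing down on the mat, and about 19 N at the spindle.
- **Final pictures:** Both red pin ends lie along the latch groove. A model of a level bushing with its underside 31 mm above the seat matches both views in size and outline. The fitted centre is within about 2 mm of the spindle axis I found by feel. The gripper was about 8 cm clear, with no contact force beyond sensor noise.
- **What went wrong on the way:** The tool tilted by up to about 0.14 rad as the moves added up, and the moves give no way to correct that. To level the bushing I set it down on the mat once and gripped it again before mounting it.
- **Disagreements and checks not made:** The two cameras disagreed by a few mm on the spindle position, so I relied on touch. The 31 mm height comes from the picture and the geometry, not a direct measurement. I did not measure the cup, bar and brush again; the arm stayed away from them.

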